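Close up the two-tier lunch carrier

TASK

The upper tier of the red lunch carrier has been left upside down on the counter to dry. Turn it right way up and lower it gently onto the carrier, either way round, so that its four corner lugs drop into the sockets and it sits fully down and level; then pull the sliding lock all the way over its rim. Leave the white glass container, the steel katori and the spoon where they are.

Things in the scene. Friction and masses are not known exactly. Their poses are not given: they have to be found in the camera images.
- tier_mid (a point): Centre, half-way up, of the loose upper tier: an open red plastic tub, outside 140 mm long (x axis), 60 mm wide (y axis), 50 mm high (z axis, out of the open mouth), 3 mm walls, 0.14 to 0.28 kg, the same either way round. Starts upside down on its rim: z axis down, this point 25 mm up. It can stand on its flat 60 x 50 mm ends (this point 70 mm up); right way up on its lugs it is 33 mm up.
- tier: The same tier; origin at the centre of its floor's outer face, 25 mm from tier_mid, same axes. Four square lugs stand out 8 mm from this face, centred 60 mm along x and 20 mm along y from the origin: 10 mm square, the last 3 mm only 7 mm square. Its centre of mass is about 8 mm from tier_mid, towards this face.
- carrier: Red lunch carrier on non-slip feet (does not move when pushed). Origin on the counter under the lower tier's middle, x along its length to the lock. Lower tier 140 x 60 mm, rim 56 mm up, long sides free. Each rim corner has a square socket, 13 mm wide and 10 mm deep, centred at x = 60, y = 20 mm either side, 1.5 mm clear round a lug. A 7 mm lip stands out of the -x end below the rim.
- seat (a point): Point of the carrier where tier_mid lies when the tier is fully seated: 81 mm above the counter over the carrier's middle; axes as the carrier's (x towards the lock). With the lugs only standing on the rim the tier would be 8 mm higher. From x = 76 to 110 mm stands the lock's post, 44 mm wide and 106 mm high, level with the seated tier's rim.
- lock (a joint): Sliding lock on top of the post, a 4 mm thick grey tongue with a knob. 0 = open, tongue 8 mm clear of the seated tier's end (starts within 4 mm of this); grows as it slides along the carrier's -x towards the tier; 0.020 m = end of travel, tongue 12 mm over the rim and 2 mm above it. It stays where left, takes about 1.5 N, and strikes a tier that is not fully down.
- lock_knob (a point): Centre of the lock's grey ribbed knob, moving with the lock: an upright block 14 mm along the slide, 12 mm across, 22 mm high, its top 11 mm above this point. The point is 123 mm above the counter and, when open, at x = 96 mm of the carrier. Axes as the carrier's: it slides to its own -x. Beside it run guides whose tops are 113.5 mm above the counter; fingers must stay above them.
- container_mid (a point): Centre, half-way up, of the white glass container with lid, a loose bystander 136 x 102 x 58 mm, 0.55 kg.
- katori: Steel katori, a loose bystander bowl 90 mm across and 38 mm high, origin under its middle.
- spoon: Steel spoon, a loose bystander 170 mm long lying along its x axis, up to 9 mm high.
Not all that is in view belongs to the job. What is shaped like the carrier but green is not meant.

How it is judged:
By the outcome, as a careful person would: the job done as asked, in the order asked, and still so for the second after the job is handed in, with the robot touching nothing.
It also fails if it takes over 72 s, if anything falls off the work surface, if the arm or the gripper's body presses on something with over 40 N, if the wrist force passes 120 N, or if a joint passes its speed limit or range.

ROBOT

A 6-joint arm with a two-finger parallel gripper is mounted at the origin on the work surface. World frame = base frame: x ahead of the robot, y to its left, z up, the work surface at z = 0. Lengths are in m, angles in rad, forces in N, time in s.
With the tool pointing down it reaches from about 0.275 to 0.75 m from the base axis. Payload 10.2 kg.
Tool frame: the origin (TCP) lies where the fingers leave the gripper's body, on its centre line; the fingertips stand 64 mm ahead of it and the grasp point (between the pads) lies 45 mm ahead of it; z points along the fingers, y is the direction in which the jaws open and shut (so a half turn about z gives the same grasp; the last joint's range is limited). The gripper opens to 88 mm and grips with 3 to 60 N. Pads are 18 mm wide; open, the fingers measure 123 mm over their backs; the gripper's body (75 mm by 187 mm) begins 45 mm behind the grasp point.
Start: joints at [-1.349, 0.313, 1.498, -0, 1.331, -0.223], TCP at [0.226, -0.474, 0.303] pointing down, gripper open.
Joint ranges: [-2.94, 2.94], [-0.97, 2.17], [0.19, 2.56], [-1.23, 4.37], [0.02, 3.11], [-2.88, 2.88]. Speed limits (rad/s): [2.39, 2.39, 3.01, 3.14, 3.14, 3.14].

INTERFACE

Orientations are given as a 3x3 rotation matrix whose columns are the frame's x, y, z axes.
In Python, from bench import telemetry, cams, workorder, nets gives the robot as it stands. The module is installed in compiled form; this text tells all that it offers.
- The arm moves only by the tool step_arm, never from a script. Its argument "series" is a list of rows, each an object with "hand": the finger opening in m, from 0 to 0.0881; "travel": the shift along the tool's x, y, z in m, a list of three; "twist": the turn, a rotation vector about the tool's x, y, z in rad, a list of three. In form: [{"hand": hand, "travel": [x, y, z], "twist": [wx, wy, wz]}, ...]. A call has exactly 5 rows; each row shifts and turns the pose as measured when the row begins, along the tool's axes as they then stand; what a row does not reach is not made up. A row lasts 1/10 s, in which the tool goes at most 50 mm and 8.59 degrees, less where a joint would pass 70% of its speed; a pose out of reach is approached as far as the arm can. A call with a gripper value outside its range is refused whole. The fingers move at their own pace and stop on an object; "force" is the grip in N (left out, the last holds). Time passes only in rows, so rows that do not move let the fingers close, or fill a call up. It gives the time, the measured TCP pose, the force and the opening at its end, in the units of the state.
- telemetry.get_obs(): the state, without advancing time (a new reading comes with each control period).
- cams.snapshot(name): name is "scene" or "side" or "wrist"; returns a dict with "image" (400x640x3 uint8, red, green, blue), "fx", "fy", "cx", "cy" (pixels), "dist_coeffs" ([k1, k2, p1, p2, k3] as OpenCV has them; the pictures are not rectified), "xyz" and "attitude" of the camera in the world; the wrist camera has in their place "T_tool_cam" (4x4, takes a point from camera to tool coordinates, whose origin is the TCP and whose axes are the flange's). Camera axes: x right, y down, z forward; pixel columns grow to the right and rows downward; lengths in m; the calibration is good to about 2 mm. A picture is of the moment at which its call begins: read the wrist's pose just before it. There is no depth.
- workorder.sign_off(): hands the job in, once; it reports no verdict.
Trained networks look in a picture, given as the dict that the camera call returned (one of the last four; its "shot" number tells which), for a name from the list of things; names that differ only in an ending like _2 or _b are one class to them, and where a whole thing is asked for, a point or a joint stands for the part that bears it (a point fixed in the world has none). Each returns a list of dicts, best first, with "confidence" (0 to 1); they miss things now and then, are a little off and sometimes report something else, mostly with a low value. They report only what shows in the picture. A call takes as long as a camera call. They do not tell look-alikes from the thing itself.
- nets.recognise(picture, name): "rect" ([left, top, right, bottom] in pixels, round what is visible of it).
- nets.outline_of(picture, name): "region" (400x640 bool, what is visible of it) and "rect" ([left, top, right, bottom] in pixels, round what is visible of it).
- nets.landmark_of(picture, name): "uv" ([column, row] in pixels: a listed point, or the origin of a listed thing).
The state is a dict: "time_s": time; "qpos": joint angles; "dq": joint speeds; "joint_efforts": joint torques, N m; "position": TCP position; "ee_rot": TCP orientation; "force": force on the tool from outside, world axes, zero at the start; "ft_torque": the same for the moment, N m; "grip_width": finger opening in m.
Only numpy, scipy, OpenCV 4.12 (cv2) and the standard library are available. Lean on these libraries where they do the work, as an engineer would, in place of code of your own. Each camera call takes 0.05 s, during which the arm holds its last target.

## Working session

There is one attempt and no reset: what is moved stays moved. The work goes in short steps, Python scripts to look and compute and a tool call to move; the robot and the scene stay as the last step left them, time stands still between calls to the robot, and variables do not carry over. Pictures are saved under pics/ and viewed, and the job is handed in when it is done.

Besides the shell and the picture viewer there is one more tool, called after "Call:" as name(argument=value, ...) on one line, values as JSON. step_arm: Moves the arm, as the interface text tells. Its arguments: {"type":"object","properties":{"series":{"type":"array"},"force":{"type":"number"}},"required":["series"]}

```bash
mkdir -p pics; ls; python3 - <<'E'
from bench import telemetry,cams,nets
import cv2,numpy as np
o=telemetry.get_obs();print({k:np.round(v,3).tolist() for k,v in o.items()})
for n in ["scene","side"]:
    p=cams.snapshot(n);cv2.imwrite(f"pics/{n}0.png",p["image"][:,:,::-1])
    print(n,p["fx"],p["fy"],p["cx"],p["cy"],p["dist_coeffs"],np.round(p["xyz"],4),np.round(p["attitude"],4).tolist())
    for t in ["tier_mid","tier","carrier","seat","lock_knob","container_mid","katori","spoon"]:
        try:
            print(t,[(np.round(d["uv"]).tolist(),round(d["confidence"],2)) for d in nets.landmark_of(p,t)][:4],[(np.round(d["rect"]).tolist(),round(d["confidence"],2)) for d in nets.recognise(p,t)][:4])
        except Exception as e: print(t,e)
print(telemetry.get_obs()["time_s"])
E
```

```text
pics
{'time_s': 0.0, 'qpos': [-1.349, 0.313, 1.498, -0.0, 1.331, -0.223], 'dq': [-0.001, 0.0, -0.001, 0.001, -0.001, 0.0], 'joint_efforts': [0.0, -40.221, -25.227, 0.069, 0.035, -0.0], 'position': [0.226, -0.474, 0.302], 'ee_rot': [[0.903, 0.43, -0.0], [0.43, -0.903, 0.001], [0.0, -0.001, -1.0]], 'force': [-0.497, 0.738, 0.546], 'ft_torque': [-0.02, 0.016, 0.012], 'grip_width': 0.088}
scene 417.0719481058988 417.0719481058988 324.3414617916361 198.77521368340913 [-0.04561059  0.          0.          0.          0.        ] [ 0.9422 -0.7291  0.7965] [[0.8917, 0.3282, -0.3117], [0.4525, -0.6274, 0.6338], [0.0124, -0.7062, -0.708]]
tier_mid [([351.0, 201.0], 0.63), ([341.0, 140.0], 0.58)] []
tier [([340.0, 129.0], 0.65)] [([328.0, 115.0, 355.0, 159.0], 0.91)]
carrier [([249.0, 244.0], 0.92), ([210.0, 303.0], 0.68)] [([213.0, 215.0, 299.0, 258.0], 0.85), ([169.0, 270.0, 262.0, 322.0], 0.75)]
seat [([205.0, 280.0], 0.79), ([247.0, 223.0], 0.7)] [([214.0, 214.0, 294.0, 259.0], 0.71), ([167.0, 270.0, 265.0, 320.0], 0.7)]
lock_knob [([280.0, 216.0], 0.64), ([248.0, 279.0], 0.45)] [([236.0, 2
[... 611 characters left out ...]
.0, 314.0, 338.0, 400.0], 0.88)]
tier [([322.0, 348.0], 0.58)] [([298.0, 312.0, 339.0, 400.0], 0.79)]
carrier [([393.0, 211.0], 0.97)] [([360.0, 126.0, 434.0, 179.0], 0.82), ([347.0, 163.0, 429.0, 222.0], 0.67)]
seat [([401.0, 182.0], 0.72), ([402.0, 144.0], 0.67)] [([346.0, 159.0, 427.0, 222.0], 0.86), ([358.0, 123.0, 433.0, 180.0], 0.72)]
lock_knob [([372.0, 126.0], 0.6), ([359.0, 165.0], 0.48)] [([353.0, 160.0, 365.0, 170.0], 0.66), ([365.0, 123.0, 374.0, 138.0], 0.52)]
container_mid [([214.0, 298.0], 0.62)] [([168.0, 260.0, 254.0, 336.0], 0.69)]
katori [([294.0, 264.0], 0.59)] [([354.0, 158.0, 369.0, 173.0], 0.48)]
spoon [([318.0, 347.0], 0.44)] [([265.0, 186.0, 286.0, 225.0], 0.55)]
1.7
```

View pics.

View pics/scene0.png

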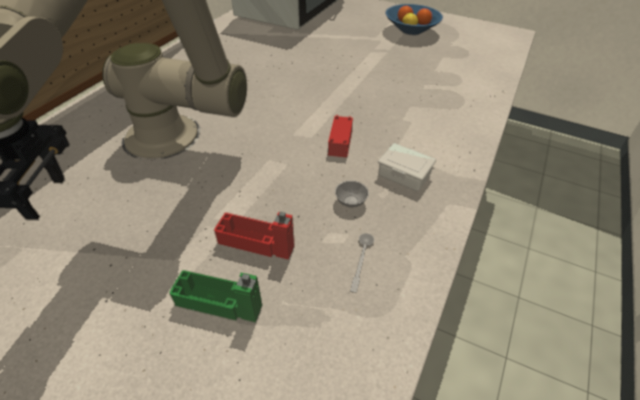

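View pics/side0.png

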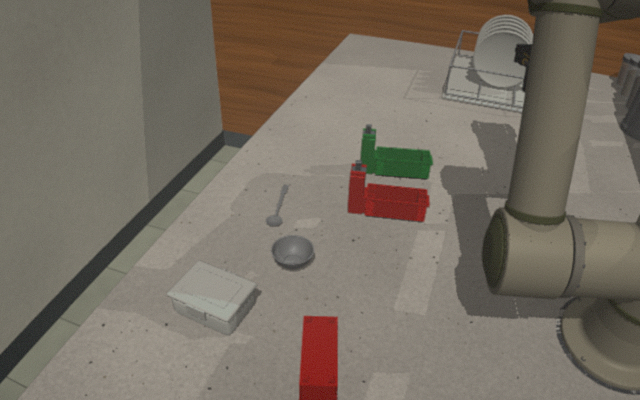

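Scene candidates: the tier is the red box at (341,137), the only loose red tub. For the carrier there is red at (255,235) and a green look-alike at (217,295). I choose red. Next I'll crop and measure.

```bash
cat > h.py <<'E'
import numpy as np,cv2
from scipy.optimize import least_squares
from scipy.spatial.transform import Rotation as R
from bench import telemetry,cams,nets
def snap(n):
    o=telemetry.get_obs() if n=="wrist" else None
    p=cams.snapshot(n)
    if n=="wrist":
        T=np.eye(4);T[:3,:3]=o["ee_rot"];T[:3,3]=o["position"];T=T@np.array(p["T_tool_cam"])
        p["Rc"],p["tc"]=T[:3,:3],T[:3,3]
    else: p["Rc"],p["tc"]=np.array(p["attitude"]),np.array(p["xyz"])
    p["K"]=np.array([[p["fx"],0,p["cx"]],[0,p["fy"],p["cy"]],[0,0,1.]])
    p["D"]=np.array(p["dist_coeffs"],float)
    return p
def ray(p,uv):
    u=cv2.undistortPoints(np.array(uv,float).reshape(-1,1,2),p["K"],p["D"]).reshape(-1,2)
    return np.c_[u,np.ones(len(u))]@p["Rc"].T
def plane(p,uv,z):
    d=ray(p,uv);return p["tc"]+d*((z-p["tc"][2])/d[:,2:3])
def proj(p,X):
    X=np.array(X,float).reshape(-1,3);Rw=p["Rc"].T
    return cv2.projectPoints(X,cv2.Rodrigues(Rw)[0],-Rw@p["tc"],p["K"],p["D"])[0].reshape(-1,2)
def pose2(x,y,a,P,z0=0):
    c,s=np.cos(a),np.sin(a);P=np.array(P,float)
    return np.c_[x+c*P[:,0]-s*P[:,1],y+s*P[:,0]+c*P[:,1],z0+P[:,2]]
def save(img,name,box=None,k=1):
    if box: img=img[box[1]:box[3],box[0]:box[2]]
    img=cv2.resize(img,None,fx=k,fy=k,interpolation=cv2.INTER_CUBIC);cv2.imwrite(f"pics/{name}.png",img[:,:,::-1])
E
python3 - <<'E'
from h import *
s=snap("scene");d=snap("side")
save(s["image"],"crop_s",(200,100,380,300),3)
save(d["image"],"crop_d",(280,110,440,400),2)
for p,n in((s,"scene"),(d,"side")):
  for t in ["tier","carrier"]:
    for r in nets.outline_of(p,t)[:2]:
        m=r["region"].astype(np.uint8);rows,cols=np.nonzero(m)
        # red filter
        c=p["image"][rows,cols].mean(0)
        print(n,t,round(r["confidence"],2),np.round(r["rect"]),c.round(),len(rows), cv2.minAreaRect(np.c_[cols,rows].astype(np.float32)))
print(plane(s,[(341,137)],.025),plane(d,[(318,357)],.025),plane(s,[(249,244),(280,216)],0), plane(d,[(393,211)],0), plane(s,[(280,216)],.123),plane(d,[(359,165)],.123))
print(plane(s,[(404,169)],.029),plane(s,[(351,203),(359,262)],0))
E
```

```text
scene tier 0.6 [326. 116. 354. 158.] [151.  62.  55.] 873 ((340.1662902832031, 135.62692260742188), (21.89211654663086, 42.61478042602539), 10.784297943115234)
scene carrier 0.9 [166. 270. 261. 324.] [52. 82. 50.] 3518 ((215.47671508789062, 294.47125244140625), (93.1694564819336, 49.097164154052734), 6.009006023406982)
scene carrier 0.89 [214. 213. 297. 259.] [111.  49.  43.] 2747 ((254.0, 235.0), (46.0, 80.0), 90.0)
side tier 0.79 [297. 315. 336. 400.] [135.  37.  33.] 3001 ((317.9999694824219, 357.4999694824219), (82.99998474121094, 37.99999237060547), 90.0)
side carrier 0.8 [358. 125. 434. 179.] [51. 86. 52.] 2236 ((392.8730773925781, 158.96104431152344), (78.83699798583984, 44.73065185546875), 23.782032012939453)
side carrier 0.73 [347. 164. 429. 224.] [118.  46.  41.] 3009 ((388.4144287109375, 192.48492431640625), (84.28588104248047, 53.75759506225586), 10.007980346679688)
[[0.52663514 0.22426317 0.025     ]] [[0.52287411 0.2292087  0.025     ]] [[ 4.99483062e-01 -2.39561838e-01 -1.11022302e-16]
 [ 5.18364309e-01 -1.25444876e-01  1.11022302e-16]] [[ 0.49915819 -0.2388955   0.        ]] [[ 0.58382246 -0.21867083  0.123     ]] [[ 0.58576938 -0.21783191  0.123     ]]
[[0.74945853 0.16740423 0.029     ]] [[ 0.66195368  0.00269913  0.        ]
 [ 0.75861957 -0.16543173  0.        ]]
```

View pics/crop_s.png

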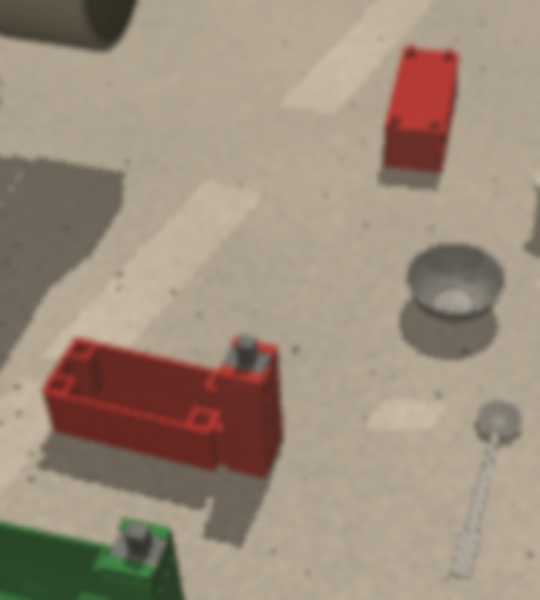

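View pics/crop_d.png

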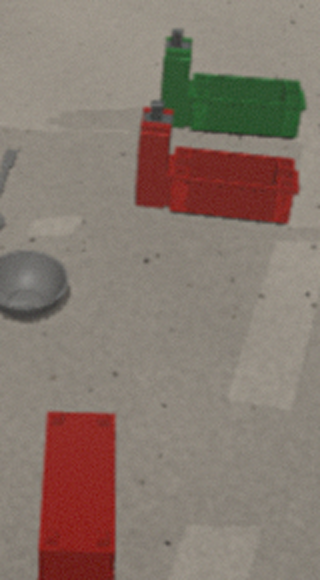

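```bash
cat >> h.py <<'E'
GP=np.array([0,0,.045])
def plan(target,Rt,hand,v=.04,w=.14,n=5,grasp=True,ncalls=1):
    """rows to bring grasp point (or TCP) to target with orientation Rt"""
    o=telemetry.get_obs();p=np.array(o["position"]);Rm=np.array(o["ee_rot"]);off=GP if grasp else 0*GP
    g=p+Rm@off
    rv=(R.from_matrix(Rm.T@Rt)).as_rotvec()
    d=np.array(target)-g
    N=max(1,int(np.ceil(max(np.linalg.norm(d)/v,np.linalg.norm(rv)/w))))
    print("t",round(o["time_s"],2),"g",g.round(4),"z",Rm[:,2].round(3),"f",np.round(o["force"],1),"w",round(o["grip_width"],4),"q",np.round(o["qpos"],2),"dist",np.linalg.norm(d).round(4),"ang",np.linalg.norm(rv).round(3),"N",N)
    rows=[];cp,cR=p,Rm
    for i in range(n*ncalls):
        k=min(1,(i+1)/N);nR=Rm@R.from_rotvec(rv*k).as_matrix();ng=g+d*k;npos=ng-nR@off
        tr=cR.T@(npos-cp);tw=R.from_matrix(cR.T@nR).as_rotvec()
        rows.append('{"hand":%g,"travel":[%s],"twist":[%s]}'%(hand,",".join("%.4g"%(round(x,4)+0.) for x in tr),",".join("%.3g"%(round(x,3)+0.) for x in tw)))
        cp,cR=npos,nR
    for c in range(ncalls): print("["+",\n".join(rows[c*n:c*n+n])+"]")
def rot(yaw,tilt=0):
    """tool y axis at world angle yaw, tool tilted by tilt about its y (from pointing down)"""
    y=np.array([np.cos(yaw),np.sin(yaw),0]);z=np.array([0,0,-1.]);x=np.cross(y,z)
    return np.c_[x,y,z]@R.from_rotvec([0,tilt,0]).as_matrix()
E
python3 - <<'E'
from h import *
p=snap("wrist");print(np.round(p["T_tool_cam"],3).tolist(),p["fx"])
plan([.42,-.20,.33],rot(-1.126+.5),.088,grasp=False,ncalls=2,v=.045)
E
```

```text
[[-0.0, -0.964, -0.266, 0.069], [1.0, -0.0, 0.0, -0.001], [-0.0, -0.266, 0.964, -0.081], [0.0, 0.0, 0.0, 1.0]] 358.1344841537755
t 2.05 g [ 0.2259 -0.4739  0.3027] z [ 0.  0. -1.] f [0.9 0.6 0. ] w 0.0884 q [-1.35  0.31  1.5   0.    1.33 -0.22] dist 0.3368 ang 0.5 N 8
[{"hand":0.088,"travel":[0.0366,-0.0205,-0.0034],"twist":[0,0,-0.063]},
{"hand":0.088,"travel":[0.0378,-0.0181,-0.0034],"twist":[0,0,-0.063]},
{"hand":0.088,"travel":[0.0389,-0.0157,-0.0034],"twist":[0,0,-0.063]},
{"hand":0.088,"travel":[0.0398,-0.0133,-0.0034],"twist":[0,0,-0.063]},
{"hand":0.088,"travel":[0.0406,-0.0108,-0.0034],"twist":[0,0,-0.063]}]
[{"hand":0.088,"travel":[0.0412,-0.0082,-0.0034],"twist":[0,0,-0.063]},
{"hand":0.088,"travel":[0.0416,-0.0056,-0.0034],"twist":[0,0,-0.063]},
{"hand":0.088,"travel":[0.0419,-0.003,-0.0034],"twist":[0,0,-0.063]},
{"hand":0.088,"travel":[0,0,0],"twist":[0,0,0]},
{"hand":0.088,"travel":[0,0,0],"twist":[0,0,0]}]
```

Call:
step_arm(series=[{"hand": 0.088, "travel": [0.037, -0.02, -0.003], "twist": [0, 0, -0.063]}, {"hand": 0.088, "travel": [0.038, -0.018, -0.003], "twist": [0, 0, -0.063]}, {"hand": 0.088, "travel": [0.039, -0.016, -0.003], "twist": [0, 0, -0.063]}, {"hand": 0.088, "travel": [0.04, -0.013, -0.003], "twist": [0, 0, -0.063]}, {"hand": 0.088, "travel": [0.041, -0.011, -0.003], "twist": [0, 0, -0.063]}])

```text
time_s: 2.55
position: [0.349, -0.2995, 0.3172]
ee_rot: [[0.723, 0.691, -0.0], [0.691, -0.723, 0.0], [-0.0, -0.0, -1.0]]
force: [0.6, 0.0, -0.0]
grip_width: 0.0879
```

Call:
step_arm(series=[{"hand": 0.088, "travel": [0.041, -0.008, -0.003], "twist": [0, 0, -0.063]}, {"hand": 0.088, "travel": [0.042, -0.006, -0.003], "twist": [0, 0, -0.063]}, {"hand": 0.088, "travel": [0.042, -0.003, -0.003], "twist": [0, 0, -0.063]}, {"hand": 0.088, "travel": [0, 0, 0], "twist": [0, 0, 0]}, {"hand": 0.088, "travel": [0, 0, 0], "twist": [0, 0, 0]}])

```text
time_s: 3.05
position: [0.4251, -0.1872, 0.3277]
ee_rot: [[0.567, 0.824, 0.002], [0.824, -0.567, -0.001], [0.0, 0.002, -1.0]]
force: [-0.7, -0.8, -0.5]
grip_width: 0.0882
```

```bash
python3 - <<'E'
from h import *
p=snap("wrist");save(p["image"],"w1")
np.save("w1.npy",{k:p[k] for k in("image","Rc","tc","K","D")},allow_pickle=True)
for t in ["carrier","lock_knob","seat"]: print(t,[(np.round(d["uv"]).tolist(),round(d["confidence"],2)) for d in nets.landmark_of(p,t)])
plan([.42,-.20,.33],rot(-1.126+.5),.088,grasp=False)
E
```

```text
carrier [([483.0, 266.0], 0.71), ([394.0, 162.0], 0.65)]
lock_knob [([511.0, 105.0], 0.72), ([611.0, 252.0], 0.65)]
seat [([408.0, 175.0], 0.71), ([517.0, 300.0], 0.69), ([396.0, 164.0], 0.17)]
t 3.25 g [ 0.4244 -0.1885  0.3275] z [ 0.002 -0.    -1.   ] f [-0.9 -0.3  0.3] w 0.0882 q [-0.67  0.16  1.63  0.    1.35 -0.06] dist 0.0126 ang 0.02 N 1
[{"hand":0.088,"travel":[-0.012,0.0029,-0.0025],"twist":[0.002,-0.001,0.019]},
{"hand":0.088,"travel":[0,0,0],"twist":[0,0,0]},
{"hand":0.088,"travel":[0,0,0],"twist":[0,0,0]},
{"hand":0.088,"travel":[0,0,0],"twist":[0,0,0]},
{"hand":0.088,"travel":[0,0,0],"twist":[0,0,0]}]
```

Tracking is good, with about 12 mm of overshoot.

View pics/w1.png

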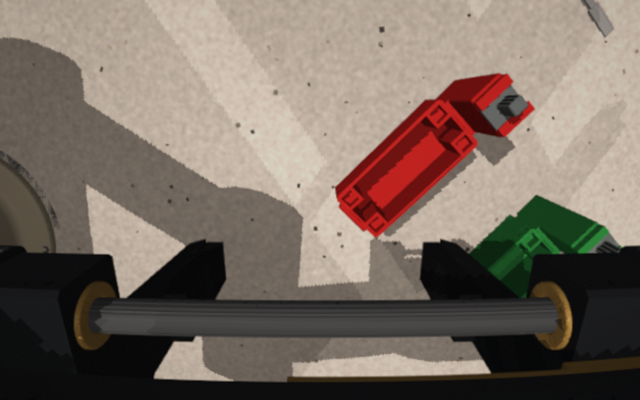

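The wrist view shows the red carrier with its sockets near (438,115), (463,142), (350,198) and (376,222), and the knob near (512,104). I'll enlarge it and fit the pose.

```bash
python3 - <<'E'
from h import *
p=np.load("w1.npy",allow_pickle=True).item()
save(p["image"],"w1c",(325,65,545,245),3.6)
S=[(60,20),(60,-20),(-60,20),(-60,-20)]
P=np.array([(x/1000,y/1000,.056) for x,y in S])
uv=np.array([(438,115),(463,142),(350,198),(376,222)])
W=plane(p,uv,.056);print(W.round(4))
f=lambda q:(proj(p,pose2(*q,P))-uv).ravel()
r=least_squares(f,[.5,-.24,.24]);print(r.x,r.fun.round(1))
print(proj(p,pose2(*r.x,[(.096,0,.134)])),proj(p,pose2(*r.x,[(x,y,.056) for x in(-.07,.07) for y in (-.03,.03)])).round())
E
```

```text
[[ 0.5504 -0.2039  0.056 ]
 [ 0.5582 -0.2408  0.056 ]
 [ 0.4336 -0.2249  0.056 ]
 [ 0.4417 -0.262   0.056 ]]
[ 0.49590274 -0.23303184  0.18251306] [ 0.  -1.8  0.8  0.6 -0.7 -0.3 -0.2  1.8]
[[521.14093752 102.58478918]] [[375. 236.]
 [336. 198.]
 [478. 143.]
 [439.  98.]]
```

View pics/w1c.png

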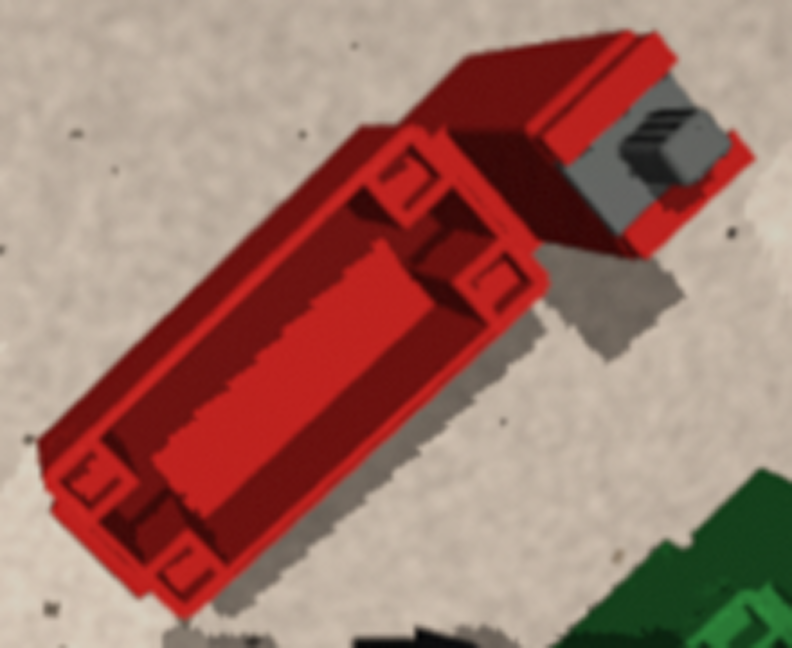

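```bash
python3 - <<'E'
from h import *
p=np.load("w1.npy",allow_pickle=True).item()
uv=np.array([(405,183),(497,280),(93,481),(184,571),(413,128),(548,278),(45,480),(185,616)])/3.6+(325,65)-.36
P=np.array([(60,20),(60,-20),(-60,20),(-60,-20),(70,30),(70,-30),(-70,30),(-70,-30)])/1000.
P=np.c_[P,np.full(8,.056)]
f=lambda q:(proj(p,pose2(*q,P))-uv).ravel()
r=least_squares(f,[.5,-.24,.24],loss="soft_l1");print(r.x,(f(r.x)*3.6).round(1))
k=plane(p,[np.array((703,147))/3.6+(325,65)],.134);print(k)
c,s=np.cos(r.x[2]),np.sin(r.x[2]);d=k[0,:2]-r.x[:2];print(c*d[0]+s*d[1],-s*d[0]+c*d[1])
plan([.43,.16,.33],rot(-.05),.088,grasp=False,ncalls=2,v=.045)
E
```

```text
[ 0.49587657 -0.23325157  0.18828468] [ 2.4 -8.   3.8  0.3 -3.2 -0.4  1.8  3.1 -2.2 -6.8  2.5  2.5 -4.9  1.
 -0.9  3.6]
[[ 0.58859331 -0.21739847  0.134     ]]
0.09404542217473733 -0.0017812582452316414
t 3.25 g [ 0.4244 -0.1885  0.3275] z [ 0.002 -0.    -1.   ] f [-0.9 -0.3  0.3] w 0.0882 q [-0.67  0.16  1.63  0.    1.35 -0.06] dist 0.3485 ang 0.557 N 8
[{"hand":0.088,"travel":[0.0362,-0.0243,-0.0003],"twist":[0,0,-0.07]},
{"hand":0.088,"travel":[0.0378,-0.0217,-0.0003],"twist":[0,0,-0.07]},
{"hand":0.088,"travel":[0.0392,-0.019,-0.0003],"twist":[0,0,-0.07]},
{"hand":0.088,"travel":[0.0404,-0.0162,-0.0003],"twist":[0,0,-0.07]},
{"hand":0.088,"travel":[0.0415,-0.0134,-0.0003],"twist":[0,0,-0.07]}]
[{"hand":0.088,"travel":[0.0423,-0.0105,-0.0003],"twist":[0,0,-0.07]},
{"hand":0.088,"travel":[0.0429,-0.0075,-0.0003],"twist":[0,0,-0.07]},
{"hand":0.088,"travel":[0.0433,-0.0045,-0.0003],"twist":[0,0,-0.07]},
{"hand":0.088,"travel":[0,0,0],"twist":[0,0,0]},
{"hand":0.088,"travel":[0,0,0],"twist":[0,0,0]}]
```

Call:
step_arm(series=[{"hand": 0.088, "travel": [0.038, -0.022, 0], "twist": [0, 0, -0.07]}, {"hand": 0.088, "travel": [0.039, -0.019, 0], "twist": [0, 0, -0.07]}, {"hand": 0.088, "travel": [0.041, -0.016, 0], "twist": [0, 0, -0.07]}, {"hand": 0.088, "travel": [0.042, -0.013, 0], "twist": [0, 0, -0.07]}, {"hand": 0.088, "travel": [0.043, -0.01, 0], "twist": [0, 0, -0.07]}])

```text
time_s: 3.75
position: [0.4441, 0.0279, 0.3267]
ee_rot: [[0.261, 0.965, 0.001], [0.965, -0.261, -0.001], [-0.001, 0.001, -1.0]]
force: [1.0, -0.2, 0.2]
grip_width: 0.0877
```

Call:
step_arm(series=[{"hand": 0.088, "travel": [0.043, -0.007, 0], "twist": [0, 0, -0.07]}, {"hand": 0.088, "travel": [0.044, -0.003, 0], "twist": [0, 0, -0.07]}, {"hand": 0.088, "travel": [0.044, 0, 0], "twist": [0, 0, -0.07]}, {"hand": 0.088, "travel": [0, 0.02, 0], "twist": [0, 0, 0]}, {"hand": 0.088, "travel": [0, 0.02, 0], "twist": [0, 0, 0]}])

```text
time_s: 4.25
position: [0.4996, 0.1628, 0.3268]
ee_rot: [[0.045, 0.999, 0.002], [0.999, -0.045, -0.001], [-0.001, 0.002, -1.0]]
force: [-0.4, -1.1, 0.4]
grip_width: 0.0882
```

```bash
python3 - <<'E'
from h import *
p=snap("wrist");save(p["image"],"w2")
np.save("w2.npy",{k:p[k] for k in("image","Rc","tc","K","D")},allow_pickle=True)
im=p["image"].astype(int);m=((im[:,:,0]>110)&(im[:,:,0]>2*im[:,:,1])).astype(np.uint8)
n,l,st,c=cv2.connectedComponentsWithStats(m);print(st[1:][st[1:,4]>200],telemetry.get_obs()["position"])
E
```

```text
[[ 287   19  105  159 8856]] [0.50163045 0.16215089 0.32638929]
```

View pics/w2.png

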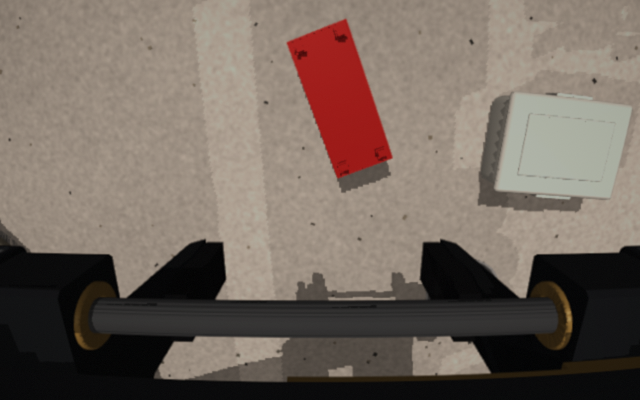

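The tier's top face has corners near (288,42), (347,20), (392,157) and (338,178), with four lugs showing. Next I'll fit the pose.

```bash
python3 - <<'E'
from h import *
p=np.load("w2.npy",allow_pickle=True).item()
im=p["image"].astype(int);m=((im[:,:,0]>150)&(im[:,:,0]>2.5*im[:,:,1])).astype(np.uint8)
m=cv2.morphologyEx(m,cv2.MORPH_CLOSE,np.ones((9,9)))
cs=max(cv2.findContours(m,0,2)[0],key=cv2.contourArea)
b=cv2.boxPoints(cv2.minAreaRect(cs));print(b.round(1))
W=plane(p,b,.05);print(W.round(4),[np.linalg.norm(W[i]-W[(i+1)%4]).round(4) for i in range(4)])
c=W[:,:2].mean(0);e=[W[(i+1)%4]-W[i] for i in range(4)];L=max(e,key=lambda v:np.linalg.norm(v));print(c,np.degrees(np.arctan2(L[1],L[0])))
save(p["image"],"w2c",(270,5,410,200),3)
E
```

```text
[[286.1  40.5]
 [345.3  19.1]
 [394.9 156.2]
 [335.7 177.6]]
[[0.4717 0.2893 0.05  ]
 [0.5278 0.3057 0.05  ]
 [0.5738 0.175  0.05  ]
 [0.5133 0.1557 0.05  ]] [np.float64(0.0585), np.float64(0.1385), np.float64(0.0635), np.float64(0.1399)]
[0.52168671 0.23140916] 107.28901351063358
```

View pics/w2c.png

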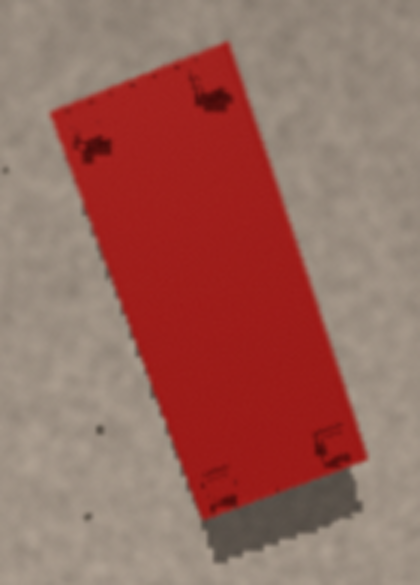

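```bash
python3 - <<'E'
from h import *
p=np.load("w2.npy",allow_pickle=True).item()
uv=np.array([(52,112),(229,42),(367,460),(203,520)])/3+(270,5)-.33
P=np.array([(.07,.03,.05),(.07,-.03,.05),(-.07,-.03,.05),(-.07,.03,.05)])
f=lambda q:(proj(p,pose2(*q,P))-uv).ravel()
r=least_squares(f,[.52,.23,1.87]);x,y,a=r.x;print(x,y,np.degrees(a),f(r.x).round(1))
u=np.array([np.cos(a),np.sin(a),0])
# E end options, tilt
for sgn in(1,-1):
    T=np.array([x,y,.028])+sgn*u*.035
    for tilt in(.78,-.78): print(sgn,tilt,T.round(3),rot(a-np.pi/2,tilt)[:,2].round(2))
E
```

```text
0.5217316264101163 0.2305497376766613 107.77207427514072 [-0.8 -0.2  0.4 -0.4  0.8  0.3 -0.4  0.5]
1 0.78 [0.511 0.264 0.028] [-0.21  0.67 -0.71]
1 -0.78 [0.511 0.264 0.028] [ 0.21 -0.67 -0.71]
-1 0.78 [0.532 0.197 0.028] [-0.21  0.67 -0.71]
-1 -0.78 [0.532 0.197 0.028] [ 0.21 -0.67 -0.71]
```

```bash
cat >> h.py <<'E'
A=np.radians(107.77);U=np.array([np.cos(A),np.sin(A),0]);TP=np.array([.5217,.2305,0]);YA=A-np.pi/2
CY=.187;CP=np.array([.4959,-.2333,0]);CX=np.array([np.cos(CY),np.sin(CY),0])
E
python3 - <<'E'
from h import *
Rt=rot(YA,-.7);g=TP+.033*U+[0,0,.028]
plan(g-Rt[:,2]*.09,Rt,.088,ncalls=2,v=.045,w=.14)
E
```

```text
t 4.3 g [0.5017 0.1621 0.2814] z [ 0.002 -0.001 -1.   ] f [ 0.6 -0.4 -1. ] w 0.0876 q [ 0.09  0.3   1.45 -0.    1.39  0.14] dist 0.2412 ang 0.781 N 6
[{"hand":0.088,"travel":[0.0309,-0.0036,0.031],"twist":[-0.02,-0.115,-0.057]},
{"hand":0.088,"travel":[0.0344,-0.0027,0.0278],"twist":[-0.02,-0.115,-0.057]},
{"hand":0.088,"travel":[0.0374,-0.0014,0.0243],"twist":[-0.02,-0.115,-0.057]},
{"hand":0.088,"travel":[0.0399,0,0.0204],"twist":[-0.02,-0.115,-0.057]},
{"hand":0.088,"travel":[0.0419,0.0017,0.0163],"twist":[-0.02,-0.115,-0.057]}]
[{"hand":0.088,"travel":[0.0433,0.0036,0.0121],"twist":[-0.02,-0.115,-0.057]},
{"hand":0.088,"travel":[0,0,0],"twist":[0,0,0]},
{"hand":0.088,"travel":[0,0,0],"twist":[0,0,0]},
{"hand":0.088,"travel":[0,0,0],"twist":[0,0,0]},
{"hand":0.088,"travel":[0,0,0],"twist":[0,0,0]}]
```

Call:
step_arm(series=[{"hand": 0.088, "travel": [0.031, -0.004, 0.031], "twist": [-0.02, -0.115, -0.057]}, {"hand": 0.088, "travel": [0.034, -0.003, 0.028], "twist": [-0.02, -0.115, -0.057]}, {"hand": 0.088, "travel": [0.037, -0.001, 0.024], "twist": [-0.02, -0.115, -0.057]}, {"hand": 0.088, "travel": [0.04, 0, 0.02], "twist": [-0.02, -0.115, -0.057]}, {"hand": 0.088, "travel": [0.04, 0.002, 0.012], "twist": [-0.02, -0.115, -0.057]}])

```text
time_s: 4.8
position: [0.4953, 0.309, 0.1695]
ee_rot: [[-0.182, 0.97, 0.16], [0.803, 0.241, -0.546], [-0.568, 0.029, -0.823]]
force: [1.1, 0.3, 0.0]
grip_width: 0.0887
```

```bash
python3 - <<'E'
from h import *
Rt=rot(YA,-.7);g=TP+.033*U+[0,0,.028]
plan(g-Rt[:,2]*.07,Rt,.088,ncalls=1,v=.03,w=.14)
E
```

```text
t 4.8 g [0.5025 0.2845 0.1325] z [ 0.16  -0.546 -0.823] f [1.1 0.3 0. ] w 0.0887 q [ 0.53  0.68  1.38 -0.61  1.3   0.53] dist 0.0551 ang 0.12 N 2
[{"hand":0.088,"travel":[0.0252,-0.0009,0.0151],"twist":[-0.009,-0.047,-0.035]},
{"hand":0.088,"travel":[0.0259,-0.0003,0.014],"twist":[-0.009,-0.047,-0.035]},
{"hand":0.088,"travel":[0,0,0],"twist":[0,0,0]},
{"hand":0.088,"travel":[0,0,0],"twist":[0,0,0]},
{"hand":0.088,"travel":[0,0,0],"twist":[0,0,0]}]
```

Call:
step_arm(series=[{"hand": 0.088, "travel": [0.02, 0, 0.013], "twist": [-0.009, -0.045, -0.03]}, {"hand": 0.088, "travel": [0.018, 0, 0.01], "twist": [-0.009, -0.045, -0.03]}, {"hand": 0.088, "travel": [0.008, 0, 0.005], "twist": [0, 0, 0]}, {"hand": 0.088, "travel": [0, 0, 0], "twist": [0, 0, 0]}, {"hand": 0.088, "travel": [0, 0, 0], "twist": [0, 0, 0]}])

```text
time_s: 5.3
position: [0.4896, 0.3282, 0.1125]
ee_rot: [[-0.23, 0.954, 0.191], [0.729, 0.298, -0.617], [-0.645, -0.003, -0.764]]
force: [-0.4, -0.6, 0.4]
grip_width: 0.0882
```

```bash
python3 - <<'E'
from h import *
Rt=rot(YA,-.7);g=TP+.033*U+[0,0,.028]
p=snap("wrist");save(p["image"],"w3")
plan(g,Rt,.088,ncalls=1,v=.02,w=.14)
E
```

```text
t 5.35 g [0.4983 0.3004 0.0785] z [ 0.191 -0.616 -0.764] f [ 0.5  0.  -0.1] w 0.0877 q [ 0.59  0.8   1.36 -0.7   1.29  0.59] dist 0.0648 ang 0.008 N 4
[{"hand":0.088,"travel":[0.0003,0.0003,0.0162],"twist":[-0.002,0,-0.001]},
{"hand":0.088,"travel":[0.0003,0.0002,0.0162],"twist":[-0.002,0,-0.001]},
{"hand":0.088,"travel":[0.0003,0.0002,0.0162],"twist":[-0.002,0,-0.001]},
{"hand":0.088,"travel":[0.0003,0.0002,0.0162],"twist":[-0.002,0,-0.001]},
{"hand":0.088,"travel":[0,0,0],"twist":[0,0,0]}]
```

View pics/w3.png

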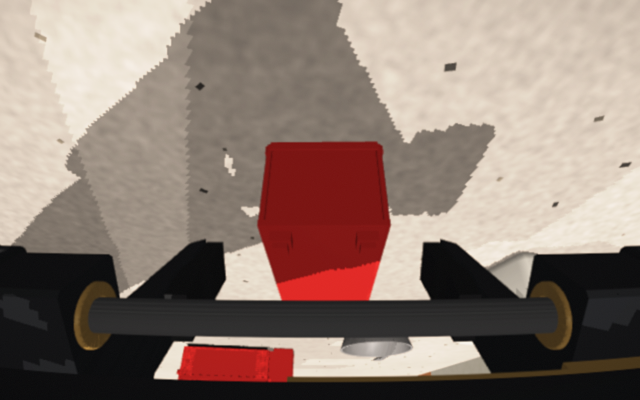

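The tier's end is centred between the fingers: column 324, with the fingers at 222 and 423. I'll advance.

Call:
step_arm(series=[{"hand": 0.088, "travel": [0, 0, 0.02], "twist": [0, 0, 0]}, {"hand": 0.088, "travel": [0, 0, 0.02], "twist": [0, 0, 0]}, {"hand": 0.088, "travel": [0, 0, 0.014], "twist": [0, 0, 0]}, {"hand": 0.088, "travel": [0, 0, 0.006], "twist": [0, 0, 0]}, {"hand": 0.088, "travel": [0, 0, 0], "twist": [0, 0, 0]}])

```text
time_s: 5.85
position: [0.5051, 0.2881, 0.072]
ee_rot: [[-0.219, 0.956, 0.194], [0.735, 0.292, -0.612], [-0.642, 0.009, -0.767]]
force: [0.5, 0.1, 0.5]
grip_width: 0.088
```

```bash
python3 - <<'E'
from h import *
Rt=rot(YA,-.7);g=TP+.033*U+[0,0,.028]
plan(g,Rt,.088,ncalls=1,v=.02,w=.14)
E
```

```text
t 5.85 g [0.5138 0.2606 0.0375] z [ 0.194 -0.612 -0.767] f [0.5 0.1 0.5] w 0.088 q [ 0.52  0.83  1.43 -0.75  1.17  0.63] dist 0.0098 ang 0.017 N 1
[{"hand":0.088,"travel":[0.0077,-0.0018,0.006],"twist":[-0.002,-0.003,-0.016]},
{"hand":0.088,"travel":[0,0,0],"twist":[0,0,0]},
{"hand":0.088,"travel":[0,0,0],"twist":[0,0,0]},
{"hand":0.088,"travel":[0,0,0],"twist":[0,0,0]},
{"hand":0.088,"travel":[0,0,0],"twist":[0,0,0]}]
```

Call:
step_arm(series=[{"hand": 0.088, "travel": [0.005, -0.001, 0.003], "twist": [0, 0, -0.01]}, {"hand": 0.088, "travel": [0.003, -0.001, 0.003], "twist": [0, 0, 0]}, {"hand": 0.05, "travel": [0, 0, 0], "twist": [0, 0, 0]}, {"hand": 0.05, "travel": [0, 0, 0], "twist": [0, 0, 0]}, {"hand": 0.05, "travel": [0, 0, 0], "twist": [0, 0, 0]}], force=45)

```text
time_s: 6.35
position: [0.5026, 0.2914, 0.0632]
ee_rot: [[-0.228, 0.953, 0.197], [0.733, 0.301, -0.61], [-0.641, 0.005, -0.767]]
force: [-0.9, 0.6, 0.4]
grip_width: 0.0663
```

```bash
python3 - <<'E'
from h import *
Rt=rot(YA,-.7);g=TP+.033*U+[0,0,.028]
plan(g+[0,0,.08],Rt,.05,ncalls=1,v=.02,w=.14)
E
```

```text
t 6.35 g [0.5115 0.2639 0.0287] z [ 0.197 -0.61  -0.767] f [-0.9  0.6  0.4] w 0.0663 q [ 0.52  0.85  1.43 -0.75  1.16  0.64] dist 0.0793 ang 0.008 N 4
[{"hand":0.05,"travel":[-0.0131,0,-0.0149],"twist":[0,-0.001,-0.002]},
{"hand":0.05,"travel":[-0.0131,0,-0.0149],"twist":[0,-0.001,-0.002]},
{"hand":0.05,"travel":[-0.0131,0,-0.0149],"twist":[0,-0.001,-0.002]},
{"hand":0.05,"travel":[-0.0131,-0.0001,-0.0149],"twist":[0,-0.001,-0.002]},
{"hand":0.05,"travel":[0,0,0],"twist":[0,0,0]}]
```

Call:
step_arm(series=[{"hand": 0.05, "travel": [0, 0, 0], "twist": [0, 0, 0]}, {"hand": 0.05, "travel": [0, 0, 0], "twist": [0, 0, 0]}, {"hand": 0.05, "travel": [0, 0, 0], "twist": [0, 0, 0]}, {"hand": 0.05, "travel": [-0.005, 0, -0.006], "twist": [0, 0, 0]}, {"hand": 0.05, "travel": [-0.013, 0, -0.015], "twist": [0, 0, 0]}])

```text
time_s: 6.85
position: [0.5015, 0.2907, 0.0894]
ee_rot: [[-0.231, 0.954, 0.193], [0.732, 0.301, -0.611], [-0.641, 0.0, -0.767]]
force: [0.1, 0.6, -1.5]
grip_width: 0.06
```

```bash
python3 - <<'E'
from h import *
Rt=rot(YA,.87);g=np.array([.47,.22,.16])
plan(g,Rt,.05,ncalls=3,v=.03,w=.12)
E
```

```text
t 6.85 g [0.5102 0.2632 0.0549] z [ 0.193 -0.611 -0.767] f [ 0.1  0.6 -1.5] w 0.06 q [ 0.52  0.8   1.43 -0.74  1.2   0.6 ] dist 0.1205 ang 1.566 N 14
[{"hand":0.05,"travel":[-0.0114,-0.0037,-0.0042],"twist":[0,0.112,0]},
{"hand":0.05,"travel":[-0.0109,-0.0037,-0.0048],"twist":[0,0.112,0]},
{"hand":0.05,"travel":[-0.0103,-0.0037,-0.0055],"twist":[0,0.112,0]},
{"hand":0.05,"travel":[-0.0096,-0.0037,-0.006],"twist":[0,0.112,0]},
{"hand":0.05,"travel":[-0.0089,-0.0037,-0.0065],"twist":[0,0.112,0]}]
[{"hand":0.05,"travel":[-0.0081,-0.0037,-0.0069],"twist":[0,0.112,0]},
{"hand":0.05,"travel":[-0.0073,-0.0037,-0.0072],"twist":[0,0.112,0]},
{"hand":0.05,"travel":[-0.0064,-0.0037,-0.0074],"twist":[0,0.112,0]},
{"hand":0.05,"travel":[-0.0056,-0.0037,-0.0075],"twist":[0,0.112,0]},
{"hand":0.05,"travel":[-0.0047,-0.0037,-0.0075],"twist":[0,0.112,0]}]
[{"hand":0.05,"travel":[-0.0038,-0.0037,-0.0074],"twist":[0,0.112,0]},
{"hand":0.05,"travel":[-0.003,-0.0037,-0.0072],"twist":[0,0.112,0]},
{"hand":0.05,"travel":[-0.0021,-0.0037,-0.007],"twist":[0,0.112,0]},
{"hand":0.05,"travel":[-0.0014,-0.0037,-0.0066],"twist":[0,0.112,0]},
{"hand":0.05,"travel":[0,0,0],"twist":[0,0,0]}]
```

Call:
step_arm(series=[{"hand": 0.05, "travel": [-0.02, -0.004, -0.024], "twist": [0, 0, 0]}, {"hand": 0.05, "travel": [-0.02, -0.004, -0.024], "twist": [0, 0, 0]}, {"hand": 0.05, "travel": [-0.02, -0.004, -0.024], "twist": [0, 0.05, 0]}, {"hand": 0.05, "travel": [-0.012, -0.004, -0.012], "twist": [0, 0.1, 0]}, {"hand": 0.05, "travel": [-0.008, -0.004, 0], "twist": [0, 0.11, 0]}])

```text
time_s: 7.35
position: [0.4836, 0.2773, 0.2107]
ee_rot: [[-0.277, 0.952, 0.127], [0.867, 0.305, -0.394], [-0.414, 0.001, -0.91]]
force: [0.6, -0.8, -2.7]
grip_width: 0.0598
```

```bash
python3 - <<'E'
from h import *
Rt=rot(YA,.87);g=np.array([.47,.22,.15])
plan(g,Rt,.05,ncalls=2,v=.03,w=.12)
E
```

```text
t 7.35 g [0.4893 0.2596 0.1697] z [ 0.127 -0.394 -0.91 ] f [ 0.6 -0.8 -2.7] w 0.0598 q [ 0.45  0.53  1.47 -0.45  1.23  0.31] dist 0.0483 ang 1.297 N 11
[{"hand":0.05,"travel":[-0.0072,-0.0028,0.0031],"twist":[0,0.118,0]},
{"hand":0.05,"travel":[-0.0075,-0.0028,0.0029],"twist":[0,0.118,0]},
{"hand":0.05,"travel":[-0.0078,-0.0028,0.0026],"twist":[0,0.118,0]},
{"hand":0.05,"travel":[-0.0081,-0.0028,0.0023],"twist":[0,0.118,0]},
{"hand":0.05,"travel":[-0.0083,-0.0028,0.002],"twist":[0,0.118,0]}]
[{"hand":0.05,"travel":[-0.0084,-0.0028,0.0016],"twist":[0,0.118,0]},
{"hand":0.05,"travel":[-0.0086,-0.0028,0.0012],"twist":[0,0.118,0]},
{"hand":0.05,"travel":[-0.0087,-0.0028,0.0008],"twist":[0,0.118,0]},
{"hand":0.05,"travel":[-0.0087,-0.0028,0.0004],"twist":[0,0.118,0]},
{"hand":0.05,"travel":[-0.0087,-0.0028,0],"twist":[0,0.118,0]}]
```

Call:
step_arm(series=[{"hand": 0.05, "travel": [-0.007, -0.003, 0.003], "twist": [0, 0.118, 0]}, {"hand": 0.05, "travel": [-0.0075, -0.003, 0.003], "twist": [0, 0.118, 0]}, {"hand": 0.05, "travel": [-0.008, -0.003, 0.0025], "twist": [0, 0.118, 0]}, {"hand": 0.05, "travel": [-0.008, -0.003, 0.002], "twist": [0, 0.118, 0]}, {"hand": 0.05, "travel": [-0.008, -0.003, 0.002], "twist": [0, 0.118, 0]}])

```text
time_s: 7.85
position: [0.4809, 0.2344, 0.211]
ee_rot: [[-0.305, 0.951, -0.045], [0.934, 0.308, 0.181], [0.186, 0.013, -0.982]]
force: [0.3, 0.4, -3.0]
grip_width: 0.0596
```

Call:
step_arm(series=[{"hand": 0.05, "travel": [-0.0085, -0.003, 0.002], "twist": [0, 0.118, 0]}, {"hand": 0.05, "travel": [-0.0085, -0.003, 0.001], "twist": [0, 0.118, 0]}, {"hand": 0.05, "travel": [-0.0085, -0.003, 0.001], "twist": [0, 0.118, 0]}, {"hand": 0.05, "travel": [-0.0085, -0.003, 0], "twist": [0, 0.118, 0]}, {"hand": 0.05, "travel": [-0.006, 0, 0], "twist": [0, 0.08, 0]}])

```text
time_s: 8.35
position: [0.4807, 0.1949, 0.1946]
ee_rot: [[-0.24, 0.951, -0.197], [0.683, 0.309, 0.662], [0.69, 0.024, -0.724]]
force: [0.4, -0.4, -2.4]
grip_width: 0.0601
```

```bash
python3 - <<'E'
from h import *
p=snap("scene");save(p["image"],"s4",(280,60,440,220),4);p=snap("side");save(p["image"],"d4",(200,150,440,400),3)
Rt=rot(YA,.87);g=np.array([.47,.22,.115])
plan(g,Rt,.05,ncalls=1,v=.03,w=.12)
E
```

```text
t 8.45 g [0.472  0.2242 0.161 ] z [-0.197  0.659 -0.726] f [-0.5  0.4 -2.8] w 0.0596 q [-0.08  0.49  1.69  0.71  1.36 -0.71] dist 0.0462 ang 0.114 N 2
[{"hand":0.05,"travel":[-0.0195,-0.0018,0.0156],"twist":[0.006,0.056,0.009]},
{"hand":0.05,"travel":[-0.0204,-0.0016,0.0146],"twist":[0.006,0.056,0.009]},
{"hand":0.05,"travel":[0,0,0],"twist":[0,0,0]},
{"hand":0.05,"travel":[0,0,0],"twist":[0,0,0]},
{"hand":0.05,"travel":[0,0,0],"twist":[0,0,0]}]
```

View pics/s4.png

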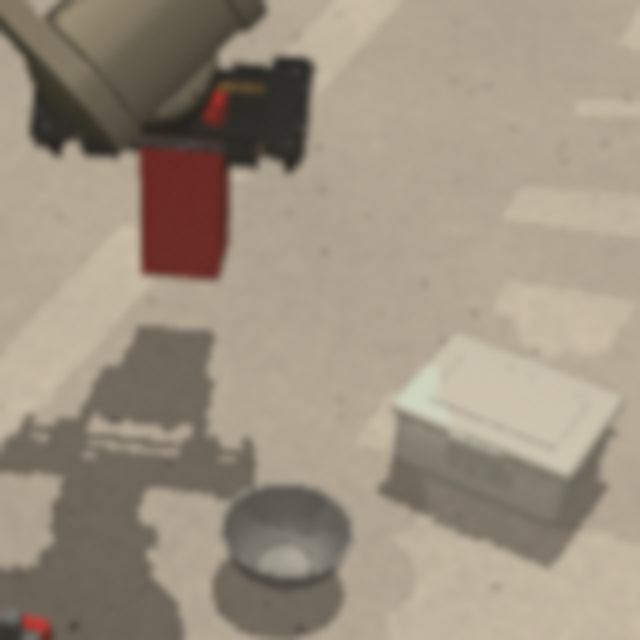

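View pics/d4.png

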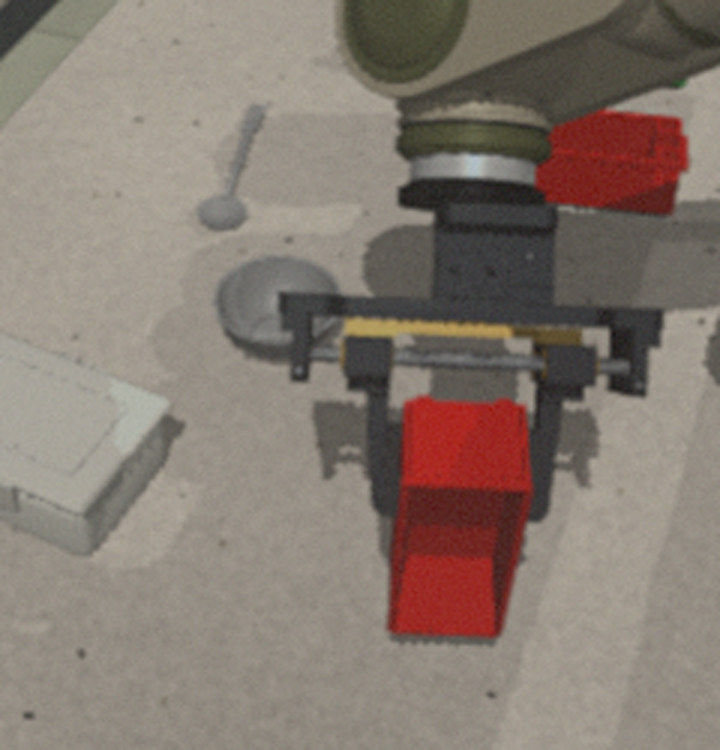

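Call:
step_arm(series=[{"hand": 0.05, "travel": [-0.014, -0.001, 0.011], "twist": [0.006, 0.056, 0.009]}, {"hand": 0.05, "travel": [-0.012, -0.001, 0.009], "twist": [0.006, 0.05, 0.009]}, {"hand": 0.05, "travel": [-0.007, 0, 0.005], "twist": [0, 0, 0]}, {"hand": 0.05, "travel": [0, 0, 0], "twist": [0, 0, 0]}, {"hand": 0.05, "travel": [0, 0, 0], "twist": [0, 0, 0]}])

```text
time_s: 8.95
position: [0.4815, 0.1907, 0.1542]
ee_rot: [[-0.207, 0.951, -0.23], [0.624, 0.309, 0.717], [0.753, 0.005, -0.658]]
force: [0.5, -0.5, -1.8]
grip_width: 0.06
```

```bash
python3 - <<'E'
from h import *
Rt=rot(YA,.87);g=np.array([.47,.22,.105])
plan(g,Rt,.05,ncalls=1,v=.006,w=.12)
E
```

```text
t 8.95 g [0.4712 0.223  0.1246] z [-0.23   0.717 -0.658] f [ 0.5 -0.5 -1.8] w 0.06 q [-0.11  0.58  1.71  0.78  1.36 -0.8 ] dist 0.0198 ang 0.018 N 4
[{"hand":0.05,"travel":[-0.0043,-0.0005,0.0028],"twist":[0,0.004,0.002]},
{"hand":0.05,"travel":[-0.0043,-0.0005,0.0027],"twist":[0,0.004,0.002]},
{"hand":0.05,"travel":[-0.0043,-0.0005,0.0027],"twist":[0,0.004,0.002]},
{"hand":0.05,"travel":[-0.0043,-0.0005,0.0027],"twist":[0,0.004,0.002]},
{"hand":0.05,"travel":[0,0,0],"twist":[0,0,0]}]
```

Call:
step_arm(series=[{"hand": 0.05, "travel": [-0.005, 0, 0.004], "twist": [0, 0.012, 0.003]}, {"hand": 0.05, "travel": [-0.004, 0, 0.003], "twist": [0, 0.005, 0]}, {"hand": 0.05, "travel": [-0.002, 0, 0.002], "twist": [0, 0, 0]}, {"hand": 0.05, "travel": [-0.002, 0, 0.0015], "twist": [0, 0, 0]}, {"hand": 0.05, "travel": [-0.001, 0, 0.001], "twist": [0, 0, 0]}])

```text
time_s: 9.45
position: [0.482, 0.1911, 0.1366]
ee_rot: [[-0.204, 0.951, -0.232], [0.614, 0.309, 0.726], [0.762, 0.006, -0.647]]
force: [-0.4, 0.3, -2.1]
grip_width: 0.0598
```

```bash
python3 - <<'E'
from h import *
Rt=rot(YA,.87);g=np.array([.47,.22,.105])
plan(g,Rt,.05,ncalls=1,v=.006,w=.12)
E
```

```text
t 9.45 g [0.4716 0.2238 0.1074] z [-0.232  0.726 -0.647] f [-0.4  0.3 -2.1] w 0.0598 q [-0.11  0.62  1.72  0.79  1.35 -0.84] dist 0.0048 ang 0.008 N 1
[{"hand":0.05,"travel":[-0.004,-0.0027,-0.0008],"twist":[0.001,0.003,0.007]},
{"hand":0.05,"travel":[0,0,0],"twist":[0,0,0]},
{"hand":0.05,"travel":[0,0,0],"twist":[0,0,0]},
{"hand":0.05,"travel":[0,0,0],"twist":[0,0,0]},
{"hand":0.05,"travel":[0,0,0],"twist":[0,0,0]}]
```

Call:
step_arm(series=[{"hand": 0.05, "travel": [-0.0008, 0, 0.0006], "twist": [0, 0.003, 0]}, {"hand": 0.05, "travel": [-0.0008, 0, 0.0006], "twist": [0, 0.003, 0]}, {"hand": 0.05, "travel": [-0.0008, 0, 0.0006], "twist": [0, 0, 0]}, {"hand": 0.05, "travel": [-0.0008, 0, 0.0006], "twist": [0, 0, 0]}, {"hand": 0.05, "travel": [-0.0008, 0, 0.0006], "twist": [0, 0, 0]}])

```text
time_s: 9.95
position: [0.4824, 0.1908, 0.1341]
ee_rot: [[-0.203, 0.951, -0.234], [0.606, 0.31, 0.733], [0.77, 0.007, -0.639]]
force: [-1.7, -2.4, 8.9]
grip_width: 0.0596
```

```bash
python3 - <<'E'
from h import *
plan(np.array([.47,.22,.105]),rot(YA,.87),.05,ncalls=0)
p=snap("side");save(p["image"],"d5",(270,230,440,400),4)
E
```

```text
t 9.95 g [0.4719 0.2238 0.1054] z [-0.234  0.733 -0.639] f [-1.7 -2.4  8.9] w 0.0596 q [-0.12  0.63  1.71  0.8   1.35 -0.85] dist 0.0042 ang 0.012 N 1
```

View pics/d5.png

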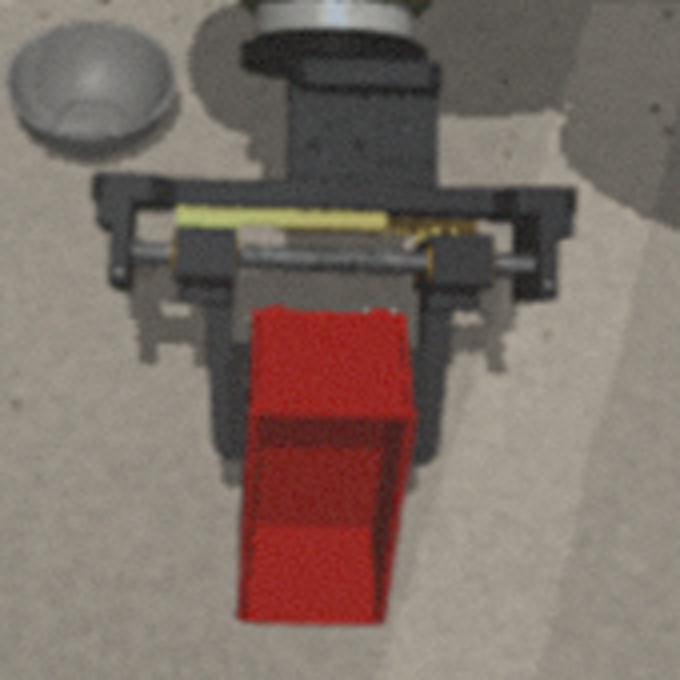

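Call:
step_arm(series=[{"hand": 0.088, "travel": [0, 0, 0], "twist": [0, 0, 0]}, {"hand": 0.088, "travel": [0, 0, 0], "twist": [0, 0, 0]}, {"hand": 0.088, "travel": [0, 0, 0], "twist": [0, 0, 0]}, {"hand": 0.088, "travel": [0, 0, 0], "twist": [0, 0, 0]}, {"hand": 0.088, "travel": [0, 0, -0.008], "twist": [0, 0, 0]}])

```text
time_s: 10.5
position: [0.4843, 0.1851, 0.1395]
ee_rot: [[-0.203, 0.951, -0.235], [0.605, 0.31, 0.734], [0.77, 0.007, -0.638]]
force: [0.1, 0.0, 0.7]
grip_width: 0.0879
```

Call:
step_arm(series=[{"hand": 0.088, "travel": [0, 0, -0.022], "twist": [0, 0, 0]}, {"hand": 0.088, "travel": [0, 0, -0.03], "twist": [0, 0, 0]}, {"hand": 0.088, "travel": [0, 0, -0.03], "twist": [0, 0, 0]}, {"hand": 0.088, "travel": [0.01, 0, -0.02], "twist": [0, -0.06, 0]}, {"hand": 0.088, "travel": [0.02, 0, -0.01], "twist": [0, -0.12, 0]}])

```text
time_s: 11.0
position: [0.5051, 0.1163, 0.2354]
ee_rot: [[-0.236, 0.952, -0.197], [0.73, 0.307, 0.611], [0.642, 0.001, -0.767]]
force: [-1.0, 0.5, 0.1]
grip_width: 0.0883
```

```bash
python3 - <<'E'
from h import *
p=snap("side");save(p["image"],"d6",(230,200,440,400),3)
plan(np.array([.47,.235,.26]),rot(YA,0),.088,ncalls=1,v=.045,w=.145)
E
```

```text
t 11.05 g [0.497  0.1457 0.2054] z [-0.19   0.605 -0.773] f [1.6 2.6 5.4] w 0.0881 q [-0.2   0.45  1.59  0.59  1.5  -0.69] dist 0.1081 ang 0.687 N 5
[{"hand":0.088,"travel":[0.0275,0.0006,0.0038],"twist":[0.001,-0.137,0.001]},
{"hand":0.088,"travel":[0.0278,0.0005,0.0009],"twist":[0.001,-0.137,0.001]},
{"hand":0.088,"travel":[0.0276,0.0005,-0.0021],"twist":[0.001,-0.137,0.001]},
{"hand":0.088,"travel":[0.0271,0.0005,-0.005],"twist":[0.001,-0.137,0.001]},
{"hand":0.088,"travel":[0.0261,0.0004,-0.0078],"twist":[0.001,-0.137,0.001]}]
```

View pics/d6.png

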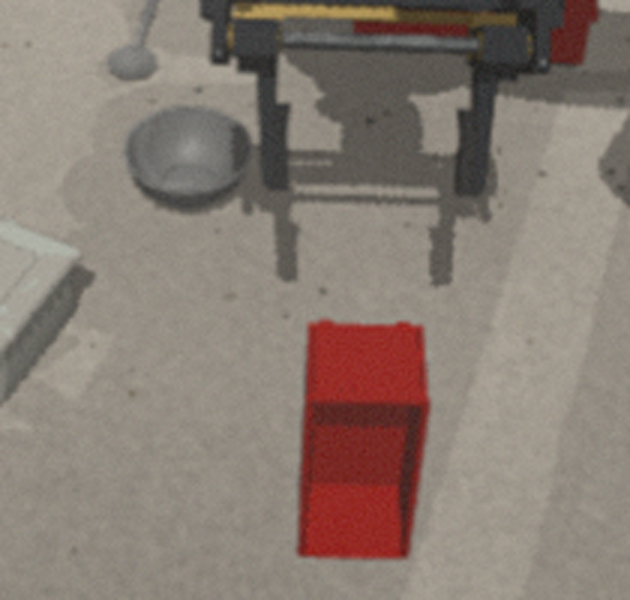

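Call:
step_arm(series=[{"hand": 0.088, "travel": [0.035, 0, -0.006], "twist": [0, -0.137, 0]}, {"hand": 0.088, "travel": [0.035, 0, -0.008], "twist": [0, -0.137, 0]}, {"hand": 0.088, "travel": [0.035, 0, -0.01], "twist": [0, -0.137, 0]}, {"hand": 0.088, "travel": [0.035, 0, -0.01], "twist": [0, -0.137, 0]}, {"hand": 0.088, "travel": [0.035, 0, -0.01], "twist": [0, -0.137, 0]}])

```text
time_s: 11.55
position: [0.4617, 0.2516, 0.3545]
ee_rot: [[-0.296, 0.955, 0.021], [0.955, 0.296, -0.016], [-0.021, 0.016, -1.0]]
force: [0.4, 0.1, -1.2]
grip_width: 0.0885
```

```bash
cat >> h.py <<'E'
M2=np.array([.4708,.2273,0])   # standing tier mid xy
E
python3 - <<'E'
from h import *
Rt=rot(YA,-.87);g=M2+.005*U+[0,0,.105]
plan(g-Rt[:,2]*.085,Rt,.088,ncalls=2,v=.045,w=.14)
E
```

```text
t 11.55 g [0.4626 0.2509 0.3095] z [ 0.021 -0.016 -1.   ] f [ 0.4  0.1 -1.2] w 0.0885 q [ 0.28  0.28  1.41 -0.02  1.44 -0.01] dist 0.1564 ang 0.849 N 7
[{"hand":0.088,"travel":[0.0123,-0.0003,0.0216],"twist":[0.001,-0.121,-0.002]},
{"hand":0.088,"travel":[0.0148,-0.0002,0.0206],"twist":[0.001,-0.121,-0.002]},
{"hand":0.088,"travel":[0.0172,-0.0002,0.0193],"twist":[0.001,-0.121,-0.002]},
{"hand":0.088,"travel":[0.0194,-0.0001,0.0177],"twist":[0.001,-0.121,-0.002]},
{"hand":0.088,"travel":[0.0214,0,0.0159],"twist":[0.001,-0.121,-0.002]}]
[{"hand":0.088,"travel":[0.0232,0,0.0139],"twist":[0.001,-0.121,-0.002]},
{"hand":0.088,"travel":[0.0247,0.0001,0.0116],"twist":[0.001,-0.121,-0.002]},
{"hand":0.088,"travel":[0,0,0],"twist":[0,0,0]},
{"hand":0.088,"travel":[0,0,0],"twist":[0,0,0]},
{"hand":0.088,"travel":[0,0,0],"twist":[0,0,0]}]
```

Call:
step_arm(series=[{"hand": 0.088, "travel": [0.025, 0, 0.012], "twist": [0, -0.121, -0.002]}, {"hand": 0.088, "travel": [0.022, 0, 0.015], "twist": [0, -0.121, -0.002]}, {"hand": 0.088, "travel": [0.018, 0, 0.017], "twist": [0, -0.121, -0.002]}, {"hand": 0.088, "travel": [0.018, 0, 0.018], "twist": [0, -0.121, -0.002]}, {"hand": 0.088, "travel": [0.017, 0, 0.018], "twist": [0, -0.121, -0.002]}])

```text
time_s: 12.05
position: [0.4409, 0.3277, 0.2621]
ee_rot: [[-0.227, 0.95, 0.213], [0.764, 0.309, -0.566], [-0.604, 0.034, -0.796]]
force: [0.1, -0.7, 0.1]
grip_width: 0.0883
```

```bash
python3 - <<'E'
from h import *
Rt=rot(YA,-.87);g=M2+.005*U+[0,0,.105]
plan(g-Rt[:,2]*.085,Rt,.088,ncalls=1,v=.02,w=.1)
E
```

```text
t 12.05 g [0.4505 0.3022 0.2263] z [ 0.213 -0.566 -0.796] f [ 0.1 -0.7  0.1] w 0.0883 q [ 0.62  0.52  1.4  -0.63  1.44  0.47] dist 0.067 ang 0.224 N 4
[{"hand":0.088,"travel":[0.011,-0.0012,0.0144],"twist":[0.007,-0.055,-0.005]},
{"hand":0.088,"travel":[0.0118,-0.001,0.0139],"twist":[0.007,-0.055,-0.005]},
{"hand":0.088,"travel":[0.0126,-0.0009,0.0134],"twist":[0.007,-0.055,-0.005]},
{"hand":0.088,"travel":[0.0133,-0.0007,0.0128],"twist":[0.007,-0.055,-0.005]},
{"hand":0.088,"travel":[0,0,0],"twist":[0,0,0]}]
```

Call:
step_arm(series=[{"hand": 0.088, "travel": [0.011, -0.001, 0.014], "twist": [0.007, -0.055, -0.005]}, {"hand": 0.088, "travel": [0.012, -0.001, 0.014], "twist": [0.007, -0.055, -0.005]}, {"hand": 0.088, "travel": [0.012, -0.001, 0.013], "twist": [0.007, -0.055, -0.005]}, {"hand": 0.088, "travel": [0.008, 0, 0.008], "twist": [0, -0.03, 0]}, {"hand": 0.088, "travel": [0, 0, 0], "twist": [0, 0, 0]}])

```text
time_s: 12.55
position: [0.4378, 0.3274, 0.1907]
ee_rot: [[-0.201, 0.952, 0.233], [0.622, 0.308, -0.72], [-0.756, 0.0, -0.654]]
force: [0.2, -0.5, 0.1]
grip_width: 0.088
```

```bash
python3 - <<'E'
from h import *
Rt=rot(YA,-.87);g=M2+.005*U+[0,0,.105]
p=snap("wrist");save(p["image"],"w7")
print(proj(p,[M2+.025*U+s*.03*np.array([np.cos(YA),np.sin(YA),0])+[0,0,z] for s in(-1,1) for z in (0,.14)]).round())
plan(g,Rt,.088,ncalls=1,v=.025,w=.1)
E
```

```text
[[281.  69.]
 [268. 262.]
 [365.  69.]
 [379. 262.]]
t 12.6 g [0.4486 0.2951 0.1622] z [ 0.233 -0.719 -0.655] f [-0.2 -0.1  0.2] w 0.0883 q [ 0.67  0.67  1.43 -0.79  1.47  0.62] dist 0.0876 ang 0.014 N 4
[{"hand":0.088,"travel":[0.0001,0.0001,0.0219],"twist":[0.001,-0.003,0]},
{"hand":0.088,"travel":[0.0002,0.0001,0.0219],"twist":[0.001,-0.003,0]},
{"hand":0.088,"travel":[0.0002,0.0001,0.0219],"twist":[0.001,-0.003,0]},
{"hand":0.088,"travel":[0.0003,0.0001,0.0219],"twist":[0.001,-0.003,0]},
{"hand":0.088,"travel":[0,0,0],"twist":[0,0,0]}]
```

View pics/w7.png

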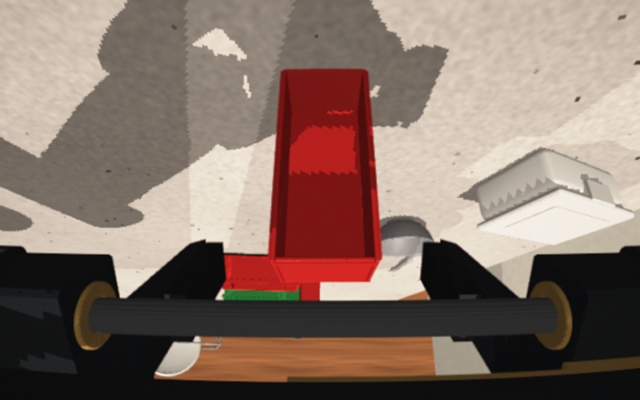

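The mouth's edges match the prediction (281,69 to 379,262). I'll advance.

Call:
step_arm(series=[{"hand": 0.088, "travel": [0.001, 0, 0.022], "twist": [0, 0, 0]}, {"hand": 0.088, "travel": [0.001, 0, 0.022], "twist": [0, 0, 0]}, {"hand": 0.088, "travel": [0.001, 0, 0.018], "twist": [0, 0, 0]}, {"hand": 0.088, "travel": [0.001, 0, 0.01], "twist": [0, 0, 0]}, {"hand": 0.088, "travel": [0.001, 0, 0.003], "twist": [0, 0, 0]}])

```text
time_s: 13.1
position: [0.4578, 0.2759, 0.1439]
ee_rot: [[-0.191, 0.952, 0.239], [0.632, 0.306, -0.712], [-0.751, 0.015, -0.661]]
force: [-0.7, -0.1, 0.2]
grip_width: 0.088
```

```bash
python3 - <<'E'
from h import *
Rt=rot(YA,-.87);g=M2+.005*U+[0,0,.105]
plan(g,Rt,.088,ncalls=1,v=.008,w=.1)
E
```

```text
t 13.1 g [0.4685 0.2439 0.1142] z [ 0.239 -0.712 -0.661] f [-0.7 -0.1  0.2] w 0.088 q [ 0.57  0.69  1.54 -0.85  1.31  0.68] dist 0.015 ang 0.025 N 2
[{"hand":0.088,"travel":[0.0001,-0.0013,0.0073],"twist":[0.005,-0.01,-0.005]},
{"hand":0.088,"travel":[0.0002,-0.0013,0.0073],"twist":[0.005,-0.01,-0.005]},
{"hand":0.088,"travel":[0,0,0],"twist":[0,0,0]},
{"hand":0.088,"travel":[0,0,0],"twist":[0,0,0]},
{"hand":0.088,"travel":[0,0,0],"twist":[0,0,0]}]
```

Call:
step_arm(series=[{"hand": 0.088, "travel": [0.001, -0.0015, 0.008], "twist": [0.007, -0.015, -0.007]}, {"hand": 0.088, "travel": [0.001, -0.001, 0.006], "twist": [0.004, -0.01, -0.004]}, {"hand": 0.088, "travel": [0, 0, 0.003], "twist": [0, 0, 0]}, {"hand": 0.088, "travel": [0, 0, 0], "twist": [0, 0, 0]}, {"hand": 0.07, "travel": [0, 0, 0], "twist": [0, 0, 0]}])

```text
time_s: 13.6
position: [0.4596, 0.2644, 0.1322]
ee_rot: [[-0.195, 0.952, 0.235], [0.611, 0.305, -0.731], [-0.768, 0.001, -0.641]]
force: [-0.3, -0.5, 0.2]
grip_width: 0.0819
```

```bash
python3 - <<'E'
from h import *
Rt=rot(YA,-.87);g=M2+.005*U+[0,0,.105]
plan(g,Rt,.05,ncalls=1,v=.008,w=.1)
E
```

```text
t 13.6 g [0.4702 0.2316 0.1034] z [ 0.235 -0.731 -0.641] f [-0.3 -0.5  0.2] w 0.0819 q [ 0.56  0.71  1.56 -0.88  1.3   0.69] dist 0.002 ang 0.005 N 1
[{"hand":0.05,"travel":[-0.001,-0.0007,-0.0016],"twist":[0,0.005,-0.001]},
{"hand":0.05,"travel":[0,0,0],"twist":[0,0,0]},
{"hand":0.05,"travel":[0,0,0],"twist":[0,0,0]},
{"hand":0.05,"travel":[0,0,0],"twist":[0,0,0]},
{"hand":0.05,"travel":[0,0,0],"twist":[0,0,0]}]
```

Call:
step_arm(series=[{"hand": 0.05, "travel": [0, 0, 0], "twist": [0, 0, 0]}, {"hand": 0.05, "travel": [0, 0, 0], "twist": [0, 0, 0]}, {"hand": 0.05, "travel": [0, 0, 0], "twist": [0, 0, 0]}, {"hand": 0.05, "travel": [0, 0, 0], "twist": [0, 0, 0]}, {"hand": 0.05, "travel": [0, 0, 0], "twist": [0, 0, 0]}], force=45)

```text
time_s: 14.1
position: [0.4596, 0.265, 0.1326]
ee_rot: [[-0.194, 0.952, 0.236], [0.611, 0.305, -0.73], [-0.767, 0.002, -0.641]]
force: [-0.1, -0.3, -0.5]
grip_width: 0.0591
```

```bash
python3 - <<'E'
from h import *
plan(M2+[0,0,.2],rot(YA,-.87),.05,ncalls=1,v=.03,w=.1)
E
```

```text
t 14.1 g [0.4702 0.2321 0.1037] z [ 0.236 -0.73  -0.641] f [-0.1 -0.3 -0.5] w 0.0591 q [ 0.56  0.71  1.56 -0.88  1.3   0.69] dist 0.0964 ang 0.005 N 4
[{"hand":0.05,"travel":[-0.0193,-0.0002,-0.0145],"twist":[0,0.001,0]},
{"hand":0.05,"travel":[-0.0193,-0.0002,-0.0145],"twist":[0,0.001,0]},
{"hand":0.05,"travel":[-0.0193,-0.0002,-0.0146],"twist":[0,0.001,0]},
{"hand":0.05,"travel":[-0.0192,-0.0002,-0.0146],"twist":[0,0.001,0]},
{"hand":0.05,"travel":[0,0,0],"twist":[0,0,0]}]
```

```bash
python3 - <<'E'
from h import *
o=telemetry.get_obs();Rm=np.array(o["ee_rot"])
Z=np.array([0,0,1.]);RT=np.c_[Z,np.cross(U,Z),U]
np.save("rtt.npy",Rm.T@RT);print((Rm.T@RT).round(3))
E
cat >> h.py <<'E'
import os
if os.path.exists("rtt.npy"): RTT=np.load("rtt.npy")   # tier axes in tool frame
GT=np.array([.0337,0,.0048])      # grasp point in tier (mid) frame
def tgt(mid,yawE):
    """grasp point, tool R for upright tier with x(E) at world angle yawE"""
    xE=np.array([np.cos(yawE),np.sin(yawE),0]);Z=np.array([0,0,1.]);RT=np.c_[xE,np.cross(Z,xE),Z]
    return np.array(mid)+RT@GT,RT@RTT.T
def tiernow():
    o=telemetry.get_obs();Rm=np.array(o["ee_rot"]);RT=Rm@RTT
    return np.array(o["position"])+Rm@GP-RT@GT,RT
E
```

```text
[[-0.767  0.001  0.641]
 [ 0.002  1.     0.   ]
 [-0.641  0.001 -0.767]]
```

Call:
step_arm(series=[{"hand": 0.05, "travel": [-0.01, 0, -0.008], "twist": [0, 0, 0]}, {"hand": 0.05, "travel": [-0.02, 0, -0.016], "twist": [0, 0, 0]}, {"hand": 0.05, "travel": [-0.02, 0, -0.016], "twist": [0, 0, 0]}, {"hand": 0.05, "travel": [-0.015, 0, -0.012], "twist": [0, 0.06, 0]}, {"hand": 0.05, "travel": [-0.01, 0, -0.008], "twist": [0, 0.1, 0]}])

```text
time_s: 14.6
position: [0.459, 0.2626, 0.2315]
ee_rot: [[-0.236, 0.952, 0.197], [0.72, 0.307, -0.622], [-0.652, -0.005, -0.758]]
force: [-0.3, 0.3, -1.7]
grip_width: 0.0597
```

```bash
python3 - <<'E'
from h import *
g,Rt=tgt([.46,.18,.22],A+np.pi)
print(tiernow()[0])
plan(g,Rt,.05,ncalls=2,v=.03,w=.13)
E
```

```text
[0.46736039 0.23529506 0.16331748]
t 14.6 g [0.4678 0.2346 0.1973] z [ 0.197 -0.622 -0.758] f [-0.3  0.3 -1.7] w 0.0597 q [ 0.52  0.51  1.52 -0.71  1.35  0.45] dist 0.091 ang 1.406 N 11
[{"hand":0.05,"travel":[-0.0131,-0.0022,0.0034],"twist":[-0.001,0.128,0]},
{"hand":0.05,"travel":[-0.0134,-0.0022,0.0025],"twist":[-0.001,0.128,0]},
{"hand":0.05,"travel":[-0.0136,-0.0022,0.0015],"twist":[-0.001,0.128,0]},
{"hand":0.05,"travel":[-0.0137,-0.0022,0.0004],"twist":[-0.001,0.128,0]},
{"hand":0.05,"travel":[-0.0137,-0.0022,-0.0006],"twist":[-0.001,0.128,0]}]
[{"hand":0.05,"travel":[-0.0135,-0.0022,-0.0016],"twist":[-0.001,0.128,0]},
{"hand":0.05,"travel":[-0.0132,-0.0022,-0.0026],"twist":[-0.001,0.128,0]},
{"hand":0.05,"travel":[-0.0127,-0.0022,-0.0035],"twist":[-0.001,0.128,0]},
{"hand":0.05,"travel":[-0.0122,-0.0022,-0.0043],"twist":[-0.001,0.128,0]},
{"hand":0.05,"travel":[-0.0115,-0.0022,-0.0051],"twist":[-0.001,0.128,0]}]
```

Call:
step_arm(series=[{"hand": 0.05, "travel": [-0.013, -0.002, 0.003], "twist": [0, 0.128, 0]}, {"hand": 0.05, "travel": [-0.013, -0.002, 0.002], "twist": [0, 0.128, 0]}, {"hand": 0.05, "travel": [-0.0135, -0.002, 0.001], "twist": [0, 0.128, 0]}, {"hand": 0.05, "travel": [-0.0135, -0.002, 0], "twist": [0, 0.128, 0]}, {"hand": 0.05, "travel": [-0.0135, -0.002, 0], "twist": [0, 0.128, 0]}])

```text
time_s: 15.1
position: [0.4682, 0.2007, 0.2627]
ee_rot: [[-0.315, 0.949, 0.022], [0.948, 0.316, -0.04], [-0.045, 0.008, -0.999]]
force: [0.0, 0.7, -2.4]
grip_width: 0.0593
```

Call:
step_arm(series=[{"hand": 0.05, "travel": [-0.0135, -0.002, -0.002], "twist": [0, 0.128, 0]}, {"hand": 0.05, "travel": [-0.013, -0.002, -0.003], "twist": [0, 0.128, 0]}, {"hand": 0.05, "travel": [-0.013, -0.002, -0.004], "twist": [0, 0.128, 0]}, {"hand": 0.05, "travel": [-0.012, -0.002, -0.004], "twist": [0, 0.128, 0]}, {"hand": 0.05, "travel": [-0.012, -0.002, -0.005], "twist": [0, 0.1, 0]}])

```text
time_s: 15.6
position: [0.4795, 0.1319, 0.2736]
ee_rot: [[-0.28, 0.946, -0.16], [0.782, 0.322, 0.533], [0.556, 0.024, -0.831]]
force: [-0.7, 0.9, -2.3]
grip_width: 0.0598
```

```bash
python3 - <<'E'
from h import *
g,Rt=tgt(CP+[0,0,.2],CY+np.pi)
print(tiernow()[0],tiernow()[1].round(3).tolist())
plan(g,Rt,.05,ncalls=3,v=.035,w=.13)
E
```

```text
[0.46185229 0.1872093  0.22781758] [[0.32, 0.946, -0.057], [-0.942, 0.324, 0.093], [0.106, 0.024, 0.994]]
t 15.6 g [0.4724 0.1559 0.2362] z [-0.16   0.533 -0.831] f [-0.7  0.9 -2.3] w 0.0598 q [-0.16  0.34  1.63  0.53  1.48 -0.63] dist 0.3968 ang 1.715 N 14
[{"hand":0.05,"travel":[-0.0232,-0.0131,-0.013],"twist":[-0.072,0.004,0.099]},
{"hand":0.05,"travel":[-0.0239,-0.0098,-0.0137],"twist":[-0.072,0.004,0.099]},
{"hand":0.05,"travel":[-0.0243,-0.0064,-0.0141],"twist":[-0.072,0.004,0.099]},
{"hand":0.05,"travel":[-0.0244,-0.0029,-0.0143],"twist":[-0.072,0.004,0.099]},
{"hand":0.05,"travel":[-0.0242,0.0005,-0.0143],"twist":[-0.072,0.004,0.099]}]
[{"hand":0.05,"travel":[-0.0236,0.0039,-0.014],"twist":[-0.072,0.004,0.099]},
{"hand":0.05,"travel":[-0.0226,0.0072,-0.0134],"twist":[-0.072,0.004,0.099]},
{"hand":0.05,"travel":[-0.0214,0.0103,-0.0126],"twist":[-0.072,0.004,0.099]},
{"hand":0.05,"travel":[-0.0198,0.0133,-0.0116],"twist":[-0.072,0.004,0.099]},
{"hand":0.05,"travel":[-0.018,0.0159,-0.0104],"twist":[-0.072,0.004,0.099]}]
[{"hand":0.05,"travel":[-0.016,0.0183,-0.009],"twist":[-0.072,0.004,0.099]},
{"hand":0.05,"travel":[-0.0137,0.0204,-0.0074],"twist":[-0.072,0.004,0.099]},
{"hand":0.05,"travel":[-0.0113,0.0221,-0.0057],"twist":[-0.072,0.004,0.099]},
{"hand":0.05,"travel":[-0.0087,0.0234,-0.0039],"twist":[-0.072,0.004,0.099]},
{"hand":0.05,"travel":[0,0,0],"twist":[0,0,0]}]
```

Call:
step_arm(series=[{"hand": 0.05, "travel": [-0.023, -0.013, -0.013], "twist": [-0.072, 0.004, 0.099]}, {"hand": 0.05, "travel": [-0.024, -0.01, -0.014], "twist": [-0.072, 0.004, 0.099]}, {"hand": 0.05, "travel": [-0.024, -0.006, -0.014], "twist": [-0.072, 0.004, 0.099]}, {"hand": 0.05, "travel": [-0.024, -0.003, -0.014], "twist": [-0.072, 0.004, 0.099]}, {"hand": 0.05, "travel": [-0.024, 0, -0.014], "twist": [-0.072, 0.004, 0.099]}])

```text
time_s: 16.1
position: [0.4583, -0.015, 0.2634]
ee_rot: [[0.214, 0.955, 0.207], [0.778, -0.295, 0.554], [0.59, 0.042, -0.806]]
force: [0.2, -0.3, -0.8]
grip_width: 0.0599
```

Call:
step_arm(series=[{"hand": 0.05, "travel": [-0.024, 0.004, -0.014], "twist": [-0.072, 0.004, 0.099]}, {"hand": 0.05, "travel": [-0.023, 0.007, -0.013], "twist": [-0.072, 0.004, 0.099]}, {"hand": 0.05, "travel": [-0.021, 0.01, -0.013], "twist": [-0.072, 0.004, 0.099]}, {"hand": 0.05, "travel": [-0.02, 0.013, -0.012], "twist": [-0.072, 0.004, 0.099]}, {"hand": 0.05, "travel": [-0.018, 0.016, -0.01], "twist": [-0.072, 0.004, 0.099]}])

```text
time_s: 16.6
position: [0.4349, -0.1533, 0.254]
ee_rot: [[0.613, 0.596, 0.519], [0.483, -0.802, 0.351], [0.625, 0.035, -0.78]]
force: [-0.1, 1.0, -2.5]
grip_width: 0.0597
```

```bash
python3 - <<'E'
from h import *
g,Rt=tgt(CP+[0,0,.17],CY+np.pi)
print(tiernow()[0],tiernow()[1].round(3).tolist())
plan(g,Rt,.05,ncalls=1,v=.03,w=.1)
E
```

```text
[ 0.48524255 -0.11756605  0.21344819] [[-0.802, 0.598, -0.005], [-0.597, -0.801, 0.04], [0.02, 0.035, 0.999]]
t 16.6 g [ 0.4582 -0.1375  0.2189] z [ 0.519  0.351 -0.78 ] f [-0.1  1.  -2.5] w 0.0597 q [-0.86  0.15  1.96  0.78  1.09 -0.34] dist 0.1113 ang 0.456 N 5
[{"hand":0.05,"travel":[-0.0148,0.0143,0.0003],"twist":[-0.052,0.002,0.075]},
{"hand":0.05,"travel":[-0.0136,0.0153,0.0011],"twist":[-0.052,0.002,0.075]},
{"hand":0.05,"travel":[-0.0122,0.0162,0.002],"twist":[-0.052,0.002,0.075]},
{"hand":0.05,"travel":[-0.0108,0.0169,0.003],"twist":[-0.052,0.002,0.075]},
{"hand":0.05,"travel":[-0.0094,0.0175,0.004],"twist":[-0.052,0.002,0.075]}]
```

Call:
step_arm(series=[{"hand": 0.05, "travel": [-0.015, 0.014, 0], "twist": [-0.052, 0.002, 0.075]}, {"hand": 0.05, "travel": [-0.014, 0.015, 0.001], "twist": [-0.052, 0.002, 0.075]}, {"hand": 0.05, "travel": [-0.012, 0.016, 0.001], "twist": [-0.052, 0.002, 0.075]}, {"hand": 0.05, "travel": [-0.011, 0.017, 0.001], "twist": [-0.052, 0.002, 0.075]}, {"hand": 0.05, "travel": [-0.004, 0.008, 0], "twist": [-0.03, 0.002, 0.04]}])

```text
time_s: 17.1
position: [0.4284, -0.2408, 0.2206]
ee_rot: [[0.748, 0.209, 0.63], [0.168, -0.978, 0.124], [0.642, 0.013, -0.767]]
force: [0.4, 0.3, -1.0]
grip_width: 0.0595
```

```bash
python3 - <<'E'
from h import *
g,Rt=tgt(CP+[0,0,.14],CY+np.pi)
print(tiernow()[0],tiernow()[1].round(3).tolist())
for n in("scene","side"):
    p=snap(n);mid,RT=tiernow();im=p["image"].copy()
    im2=cv2.resize(im,None,fx=4,fy=4,interpolation=cv2.INTER_CUBIC)
    for P in [(x,y,z) for x in(-.07,.07) for y in(-.03,.03) for z in(-.025,.025)]:
        u=proj(p,mid+RT@np.array(P))[0];cv2.circle(im2,tuple(int(v) for v in (u*4+2)),4,(0,255,0),1)
    for x in(-.07,.07):
      for y in(-.03,.03):
        u=proj(p,pose2(*CP[:2],CY,[(x,y,.056)]))[0];cv2.circle(im2,tuple(int(v) for v in (u*4+2)),4,(0,255,255),1)
    c=proj(p,mid)[0]*4;x0=int(max(0,c[0]-320));y0=int(max(0,c[1]-250));cv2.imwrite(f"pics/{n}8.png",im2[y0:y0+560,x0:x0+640,::-1])
plan(g,Rt,.05,ncalls=1,v=.02,w=.1)
E
```

```text
[ 0.48967608 -0.2281682   0.18134835] [[-0.978, 0.211, -0.004], [-0.211, -0.977, 0.012], [-0.001, 0.013, 1.0]]
t 17.2 g [ 0.4568 -0.2344  0.1863] z [ 0.63   0.126 -0.767] f [-0.5 -0.1 -1.8] w 0.0596 q [-0.99  0.22  1.99  0.9   0.86 -0.22] dist 0.0423 ang 0.03 N 3
[{"hand":0.05,"travel":[-0.0077,0.0018,0.0116],"twist":[-0.003,0,0.01]},
{"hand":0.05,"travel":[-0.0077,0.0018,0.0117],"twist":[-0.003,0,0.01]},
{"hand":0.05,"travel":[-0.0076,0.0019,0.0117],"twist":[-0.003,0,0.01]},
{"hand":0.05,"travel":[0,0,0],"twist":[0,0,0]},
{"hand":0.05,"travel":[0,0,0],"twist":[0,0,0]}]
```

View pics/scene8.png

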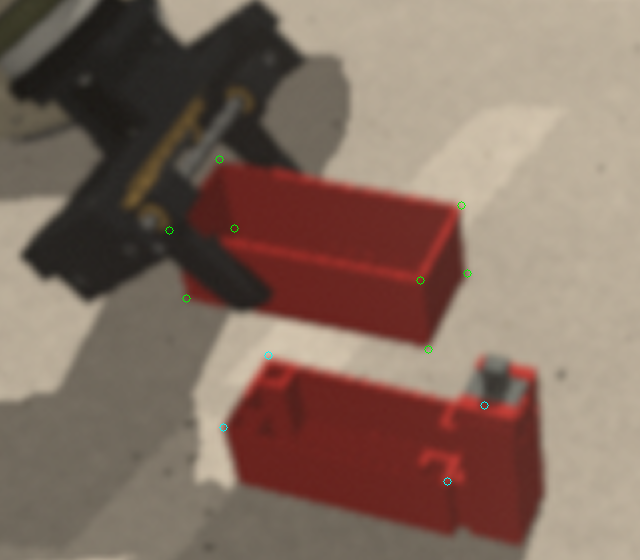

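View pics/side8.png

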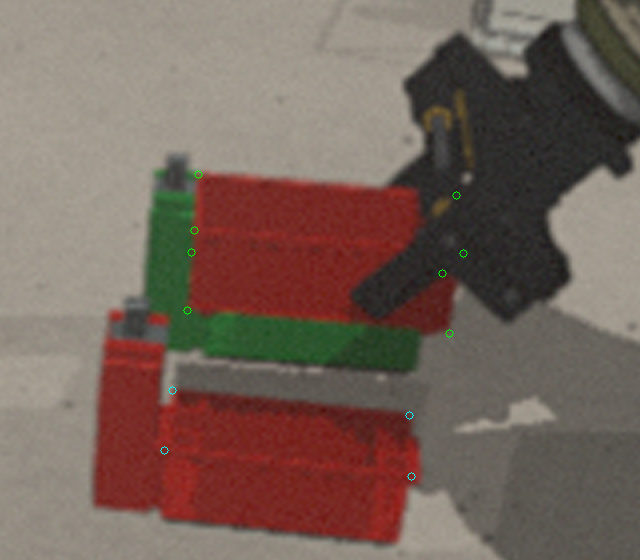

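```bash
python3 - <<'E'
from h import *
mid,RT=tiernow();print(mid)
for n,bx in(("scene",(205,215,305,275)),("side",(340,155,440,225))):
    p=snap(n);np.save(f"{n}9.npy",{k:p[k] for k in("image","Rc","tc","K","D")},allow_pickle=True)
    save(p["image"],n+"9",bx,8)
    # tier
    p_=snap(n) if 0 else p
    save(p["image"],n+"9t",(220,165,300,240) if n=="scene" else (340,120,440,190),8)
E
```

```text
[ 0.48978383 -0.22732041  0.18156152]
```

View pics/scene9.png

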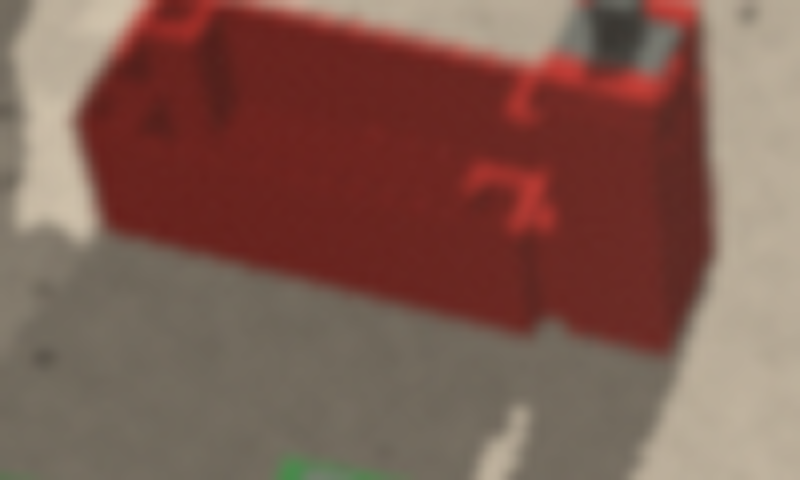

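View pics/side9.png

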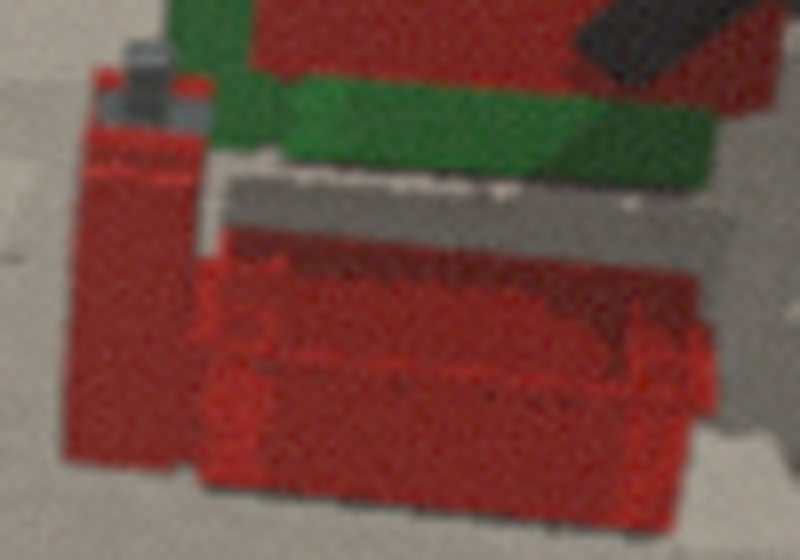

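View pics/scene9t.png

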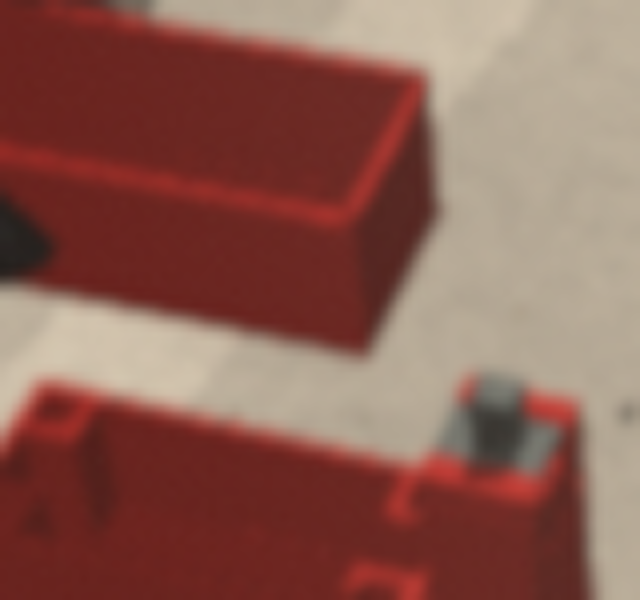

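View pics/side9t.png

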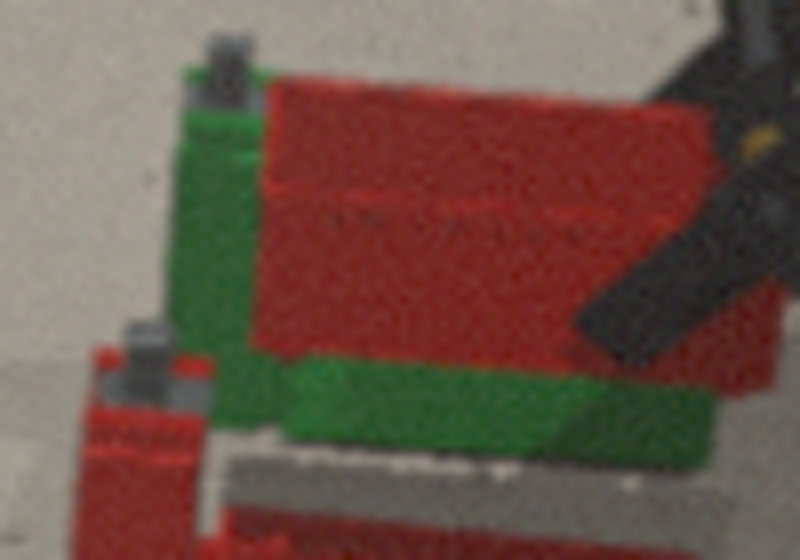

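```bash
python3 - <<'E'
from h import *
mid,RT=tiernow();print(mid)
d={}
D={"scene":([((425,72),(-.07,-.03,.025)),((348,217),(-.07,.03,.025)),((368,355),(-.07,.03,-.025)),((437,212),(-.07,-.03,-.025))],(220,165),
 [((78,120),(-.07,-.03,.056)),((105,230),(-.07,-.03,0)),((537,333),(.07,-.03,0)),((552,226),(.07,-.03,.056)),((38-120+240,382-400),(-.07,.03,.056))],(205,215)),
"side":([((265,82),(-.07,.03,.025)),((262,187),(-.07,-.03,.025)),((253,350),(-.07,-.03,-.025)),((775,392),(.07,-.03,-.025))],(340,120),
 [((205,350),(.07,.03,.056)),((200,487),(.07,.03,0)),((672,532),(-.07,.03,0)),((224,228),(.07,-.03,.056)),((698,275),(-.07,-.03,.056))],(340,155))}
fs=[]
for n,(t,to,c,co) in D.items():
    p=np.load(n+"9.npy",allow_pickle=True).item()
    tu=np.array([a for a,b in t])/8+to-.44;pr=proj(p,[mid+RT@np.array(b) for a,b in t]);off=(tu-pr).mean(0);print(n,"tier res",(tu-pr).round(2).tolist())
    if n=="scene": c[4]=((38+(220-205)*8, 382+(165-215)*8),c[4][1])
    cu=np.array([a for a,b in c])/8+co-.44-off;P=np.array([b for a,b in c])
    fs.append((p,P,cu))
    f=lambda q:(proj(p,pose2(*q,P))-cu).ravel()
    r=least_squares(f,[*CP[:2],CY],loss="soft_l1");print(n,r.x,f(r.x).round(1).tolist(), "prior res",f([*CP[:2],CY]).round(1).tolist())
F=lambda q:np.concatenate([(proj(p,pose2(*q,P))-cu).ravel() for p,P,cu in fs])
r=least_squares(F,[*CP[:2],CY],loss="soft_l1");print(r.x)
E
```

```text
[ 0.4900325  -0.22635459  0.1817677 ]
scene tier res [[-0.99, 0.63], [-0.74, 0.07], [-0.3, 0.1], [-1.07, 0.99]]
scene [ 0.49674145 -0.22974957  0.2172801 ] [-0.3, 0.0, 0.4, 1.3, 0.9, 0.6, -2.9, -1.0, 0.3, -0.8] prior res [-1.4, 0.2, -0.8, 1.5, -0.9, 2.1, -4.7, 0.6, -0.2, -0.5]
side tier res [[-0.78, 0.59], [-0.14, -0.44], [0.56, -0.1], [0.26, -0.43]]
side [ 0.49573821 -0.23680458  0.19960133] [0.6, -0.9, -0.5, 1.2, 0.3, 1.5, -0.1, -0.5, -0.2, -0.7] prior res [-0.0, -0.3, -1.1, 1.8, -0.2, 2.6, -0.4, 0.0, -0.4, 0.3]
[ 0.49607711 -0.23194313  0.20316173]
```

```bash
python3 - <<'E'
from h import *
for i in range(3): print(tiernow()[0].round(4),telemetry.get_obs()["time_s"],np.round(telemetry.get_obs()["dq"],3))
p=snap("wrist");save(p["image"],"w10");np.save("w10.npy",{k:p[k] for k in("image","Rc","tc","K","D")},allow_pickle=True)
print(tiernow()[0].round(4))
E
```

```text
[ 0.49   -0.2264  0.1818] 17.3 [ 0.008 -0.001  0.001  0.    -0.002  0.002]
[ 0.49   -0.2264  0.1818] 17.3 [ 0.008 -0.001  0.001  0.    -0.002  0.002]
[ 0.49   -0.2264  0.1818] 17.3 [ 0.008 -0.001  0.001  0.    -0.002  0.002]
[ 0.4901 -0.2263  0.1818]
```

View pics/w10.png

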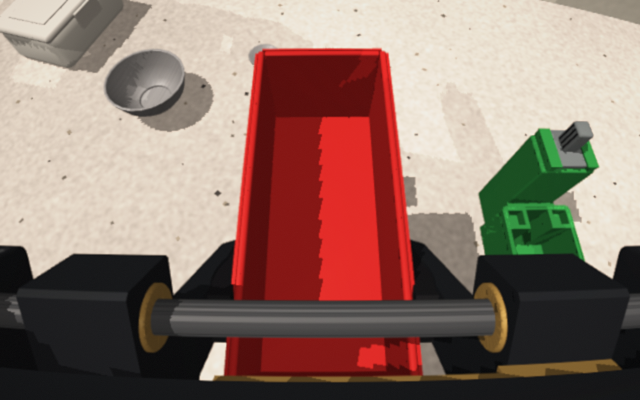

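```bash
python3 - <<'E'
from h import *
p=np.load("w1.npy",allow_pickle=True).item()
im=p["image"]
cv2.imwrite("pics/w1z.png",np.hstack([cv2.resize(im[y:y+36,x:x+48],None,fx=8,fy=8,interpolation=cv2.INTER_CUBIC) for x,y in((425,92),(448,125))])[:,:,::-1])
cv2.imwrite("pics/w1y.png",np.hstack([cv2.resize(im[y:y+36,x:x+48],None,fx=8,fy=8,interpolation=cv2.INTER_CUBIC) for x,y in((330,178),(355,205))])[:,:,::-1])
E
```

```text
(no output)
```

View pics/w1z.png

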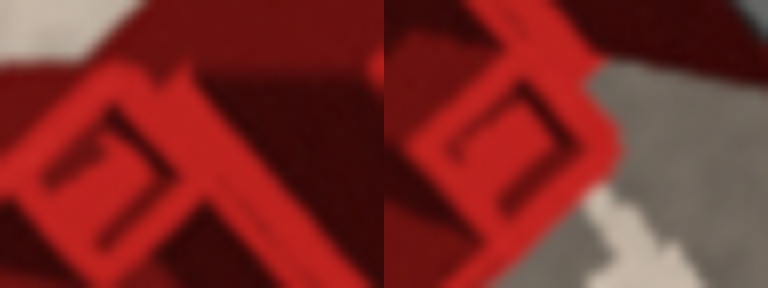

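View pics/w1y.png

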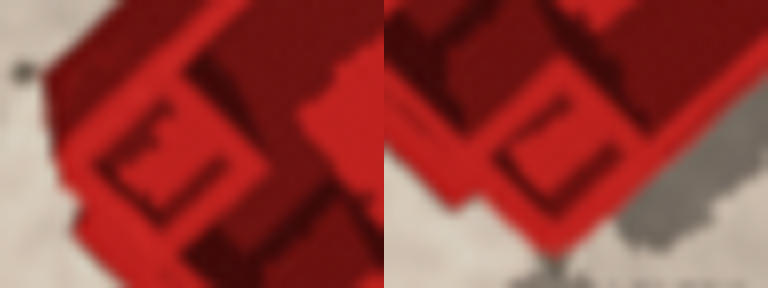

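```bash
python3 - <<'E'
from h import *
p=np.load("w1.npy",allow_pickle=True).item()
S=[((60,20),(425,92),[(112,103),(182,180),(40,185),(97,253)]),((60,-20),(448,125),[(136,80),(198,150),(61,150),(121,215)]),
((-60,20),(330,178),[(168,97),(235,160),(92,165),(165,228)]),((-60,-20),(355,205),[(188,93),(238,150),(111,155),(174,218)])]
P=[];uv=[]
for (x,y),o,c in S:
    for (a,b),q in zip([(1,1),(1,-1),(-1,1),(-1,-1)],c):
        P.append(((x+6.5*a)/1e3,(y+6.5*b)/1e3,.056));uv.append(np.array(q)/8+o-.44)
# rim outer corner -x -y (555,250), 
P.append((-.07,-.03,.056));uv.append(np.array((556-384,254))/8+(355,205)-.44)
uv=np.array(uv)
f=lambda q:(proj(p,pose2(*q,P))-uv).ravel()
r=least_squares(f,[*CP[:2],CY],loss="soft_l1");print(r.x);print(f(r.x).reshape(-1,2).round(1).tolist())
# with camera pitch/offset freedom
g=lambda q:np.r_[(proj(p,pose2(*q[:3],P))+q[3:5]-uv).ravel()]
E
```

```text
[ 0.49603016 -0.23366488  0.18484965]
[[0.4, -0.5], [0.3, -0.3], [-0.5, -1.1], [1.0, 0.0], [0.4, -0.9], [0.8, -0.3], [-0.0, -0.4], [0.6, 0.7], [-0.6, -0.2], [-0.1, 0.6], [-0.2, 0.0], [-0.5, 0.8], [-1.3, -0.3], [0.8, 0.9], [-0.8, 0.4], [-0.3, 0.7], [-0.2, 0.6]]
```

```bash
sed -i 's/^CY=.*/CY=.188;CP=np.array([.4960,-.2333,0]);CX=np.array([np.cos(CY),np.sin(CY),0])/' h.py; python3 - <<'E'
from h import *
g,Rt=tgt(CP+[0,0,.105],CY+np.pi)
plan(g,Rt,.05,ncalls=1,v=.02,w=.1)
E
```

```text
t 17.35 g [ 0.4572 -0.2335  0.1865] z [ 0.629  0.128 -0.767] f [ 0.   0.6 -2.4] w 0.06 q [-0.99  0.22  1.99  0.9   0.86 -0.22] dist 0.0772 ang 0.032 N 4
[{"hand":0.05,"travel":[-0.0115,0.0014,0.0154],"twist":[-0.002,0,0.008]},
{"hand":0.05,"travel":[-0.0115,0.0015,0.0154],"twist":[-0.002,0,0.008]},
{"hand":0.05,"travel":[-0.0115,0.0015,0.0154],"twist":[-0.002,0,0.008]},
{"hand":0.05,"travel":[-0.0114,0.0016,0.0154],"twist":[-0.002,0,0.008]},
{"hand":0.05,"travel":[0,0,0],"twist":[0,0,0]}]
```

Call:
step_arm(series=[{"hand": 0.05, "travel": [-0.0115, 0.0015, 0.0155], "twist": [-0.002, 0, 0.008]}, {"hand": 0.05, "travel": [-0.0115, 0.0015, 0.0155], "twist": [-0.002, 0, 0.008]}, {"hand": 0.05, "travel": [-0.011, 0.0015, 0.014], "twist": [-0.002, 0, 0.008]}, {"hand": 0.05, "travel": [-0.006, 0.001, 0.008], "twist": [-0.002, 0, 0.005]}, {"hand": 0.05, "travel": [0, 0, 0], "twist": [0, 0, 0]}])

```text
time_s: 17.85
position: [0.4352, -0.2422, 0.1553]
ee_rot: [[0.749, 0.197, 0.632], [0.154, -0.98, 0.123], [0.644, 0.006, -0.765]]
force: [-0.6, 0.3, -2.3]
grip_width: 0.0595
```

```bash
python3 - <<'E'
from h import *
g,Rt=tgt(CP+[0,0,.100],CY+np.pi)
print(tiernow()[0],tiernow()[1].round(3).tolist())
plan(g,Rt,.05,ncalls=1,v=.02,w=.1)
E
```

```text
[ 0.49671704 -0.23004611  0.11617868] [[-0.98, 0.199, -0.005], [-0.199, -0.98, 0.005], [-0.004, 0.005, 1.0]]
t 17.85 g [ 0.4637 -0.2367  0.1208] z [ 0.632  0.123 -0.765] f [-0.6  0.3 -2.3] w 0.0595 q [-0.98  0.36  2.03  1.05  0.75 -0.41] dist 0.0163 ang 0.014 N 1
[{"hand":0.05,"travel":[-0.0112,0.0024,0.0114],"twist":[-0.004,-0.004,0.013]},
{"hand":0.05,"travel":[0,0,0],"twist":[0,0,0]},
{"hand":0.05,"travel":[0,0,0],"twist":[0,0,0]},
{"hand":0.05,"travel":[0,0,0],"twist":[0,0,0]},
{"hand":0.05,"travel":[0,0,0],"twist":[0,0,0]}]
```

Call:
step_arm(series=[{"hand": 0.05, "travel": [-0.006, 0.002, 0.006], "twist": [-0.003, -0.004, 0.008]}, {"hand": 0.05, "travel": [-0.004, 0.001, 0.004], "twist": [-0.002, 0, 0.006]}, {"hand": 0.05, "travel": [-0.001, 0, 0.001], "twist": [0, 0, 0]}, {"hand": 0.05, "travel": [0, 0, 0], "twist": [0, 0, 0]}, {"hand": 0.05, "travel": [0, 0, 0], "twist": [0, 0, 0]}])

```text
time_s: 18.35
position: [0.4352, -0.2455, 0.1406]
ee_rot: [[0.753, 0.185, 0.632], [0.144, -0.983, 0.116], [0.642, 0.003, -0.766]]
force: [-0.7, -0.8, -1.9]
grip_width: 0.0598
```

```bash
python3 - <<'E'
from h import *
g,Rt=tgt(CP+[0,0,.093],CY+np.pi)
for n,bx in(("scene",(200,180,300,260)),("side",(340,140,440,225))):
    p=snap(n);save(p["image"],n+"11",bx,7)
print(tiernow()[0],tiernow()[1].round(3).tolist())
plan(g,Rt,.05,ncalls=1,v=.02,w=.1)
E
```

```text
[ 0.49670744 -0.23397858  0.10135942] [[-0.982, 0.187, -0.002], [-0.187, -0.982, 0.003], [-0.001, 0.003, 1.0]]
t 18.45 g [ 0.4636 -0.2403  0.1061] z [ 0.632  0.116 -0.766] f [ 0.4  0.6 -2.5] w 0.0597 q [-0.98  0.39  2.03  1.09  0.73 -0.45] dist 0.0084 ang 0.004 N 1
[{"hand":0.05,"travel":[-0.0057,-0.0007,0.006],"twist":[0.002,-0.001,0.002]},
{"hand":0.05,"travel":[0,0,0],"twist":[0,0,0]},
{"hand":0.05,"travel":[0,0,0],"twist":[0,0,0]},
{"hand":0.05,"travel":[0,0,0],"twist":[0,0,0]},
{"hand":0.05,"travel":[0,0,0],"twist":[0,0,0]}]
```

View pics/scene11.png

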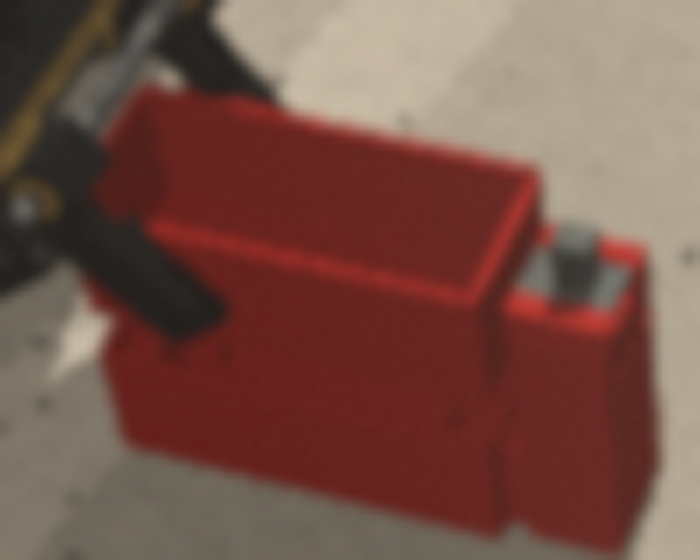

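View pics/side11.png

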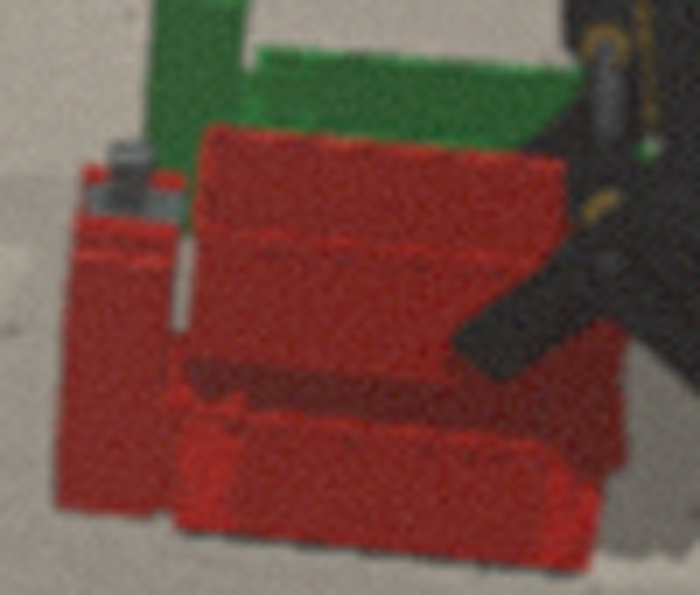

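Call:
step_arm(series=[{"hand": 0.05, "travel": [-0.004, -0.0007, 0.004], "twist": [0, 0, 0.001]}, {"hand": 0.05, "travel": [-0.003, 0, 0.003], "twist": [0, 0, 0]}, {"hand": 0.05, "travel": [-0.0015, 0, 0.0015], "twist": [0, 0, 0]}, {"hand": 0.05, "travel": [0, 0, 0], "twist": [0, 0, 0]}, {"hand": 0.05, "travel": [0, 0, 0], "twist": [0, 0, 0]}])

```text
time_s: 18.95
position: [0.4339, -0.245, 0.1276]
ee_rot: [[0.753, 0.184, 0.632], [0.143, -0.983, 0.116], [0.642, 0.003, -0.766]]
force: [0.2, 1.4, -2.4]
grip_width: 0.0593
```

```bash
python3 - <<'E'
from h import *
g,Rt=tgt(CP+[0,0,.086],CY+np.pi)
print(tiernow()[0],tiernow()[1].round(3).tolist())
plan(g,Rt,.05,ncalls=1,v=.002,w=.1)
E
```

```text
[ 0.49542156 -0.23353418  0.08840016] [[-0.982, 0.186, -0.002], [-0.186, -0.982, 0.002], [-0.001, 0.003, 1.0]]
t 18.95 g [ 0.4623 -0.2398  0.0932] z [ 0.632  0.116 -0.766] f [ 0.2  1.4 -2.4] w 0.0593 q [-0.98  0.42  2.04  1.12  0.71 -0.5 ] dist 0.0024 ang 0.003 N 2
[{"hand":0.05,"travel":[-0.0005,0,0.0011],"twist":[0.001,-0.001,0.001]},
{"hand":0.05,"travel":[-0.0005,0,0.0011],"twist":[0.001,-0.001,0.001]},
{"hand":0.05,"travel":[0,0,0],"twist":[0,0,0]},
{"hand":0.05,"travel":[0,0,0],"twist":[0,0,0]},
{"hand":0.05,"travel":[0,0,0],"twist":[0,0,0]}]
```

Call:
step_arm(series=[{"hand": 0.05, "travel": [-0.0005, 0, 0.0011], "twist": [0, 0, 0]}, {"hand": 0.05, "travel": [-0.0005, 0, 0.0011], "twist": [0, 0, 0]}, {"hand": 0.05, "travel": [-0.0005, 0, 0.0005], "twist": [0, 0, 0]}, {"hand": 0.05, "travel": [0, 0, 0], "twist": [0, 0, 0]}, {"hand": 0.05, "travel": [0, 0, 0], "twist": [0, 0, 0]}])

```text
time_s: 19.45
position: [0.4346, -0.245, 0.1245]
ee_rot: [[0.753, 0.184, 0.632], [0.144, -0.983, 0.116], [0.642, 0.003, -0.766]]
force: [0.7, 0.4, -1.9]
grip_width: 0.0599
```

```bash
python3 - <<'E'
from h import *
g,Rt=tgt(CP+[0,0,.082],CY+np.pi)
print(tiernow()[0],tiernow()[1].round(3).tolist())
plan(g,Rt,.05,ncalls=1,v=.002,w=.1)
E
```

```text
[ 0.49617389 -0.2335275   0.08532253] [[-0.982, 0.186, -0.002], [-0.186, -0.982, 0.003], [-0.002, 0.003, 1.0]]
t 19.45 g [ 0.4631 -0.2398  0.0901] z [ 0.632  0.116 -0.766] f [ 0.7  0.4 -1.9] w 0.0599 q [-0.98  0.43  2.04  1.13  0.71 -0.51] dist 0.0033 ang 0.004 N 2
[{"hand":0.05,"travel":[-0.0011,-0.0001,0.0012],"twist":[0.001,-0.001,0.001]},
{"hand":0.05,"travel":[-0.0011,-0.0001,0.0012],"twist":[0.001,-0.001,0.001]},
{"hand":0.05,"travel":[0,0,0],"twist":[0,0,0]},
{"hand":0.05,"travel":[0,0,0],"twist":[0,0,0]},
{"hand":0.05,"travel":[0,0,0],"twist":[0,0,0]}]
```

Lugs are going into the sockets with no contact force.

Call:
step_arm(series=[{"hand": 0.05, "travel": [-0.0011, 0, 0.0012], "twist": [0, 0, 0.001]}, {"hand": 0.05, "travel": [-0.001, 0, 0.0011], "twist": [0, 0, 0.001]}, {"hand": 0.05, "travel": [-0.0005, 0, 0.0006], "twist": [0, 0, 0]}, {"hand": 0.05, "travel": [0, 0, 0], "twist": [0, 0, 0]}, {"hand": 0.05, "travel": [0, 0, 0], "twist": [0, 0, 0]}])

```text
time_s: 19.95
position: [0.4345, -0.2451, 0.1204]
ee_rot: [[0.753, 0.183, 0.632], [0.141, -0.983, 0.116], [0.643, 0.002, -0.766]]
force: [0.0, -0.7, -0.7]
grip_width: 0.0598
```

```bash
python3 - <<'E'
from h import *
g,Rt=tgt(CP+[0,0,.081],CY+np.pi)
print(tiernow()[0],tiernow()[1].round(3).tolist())
plan(g,Rt,.05,ncalls=1,v=.002,w=.1)
E
```

```text
[ 0.49609899 -0.23369462  0.0812323 ] [[-0.983, 0.185, -0.002], [-0.185, -0.983, 0.002], [-0.002, 0.002, 1.0]]
t 19.95 g [ 0.463  -0.2399  0.086 ] z [ 0.632  0.116 -0.766] f [ 0.  -0.7 -0.7] w 0.0598 q [-0.98  0.44  2.05  1.14  0.7  -0.52] dist 0.0004 ang 0.004 N 1
[{"hand":0.05,"travel":[0,-0.0002,0.0001],"twist":[0.003,-0.002,0]},
{"hand":0.05,"travel":[0,0,0],"twist":[0,0,0]},
{"hand":0.05,"travel":[0,0,0],"twist":[0,0,0]},
{"hand":0.05,"travel":[0,0,0],"twist":[0,0,0]},
{"hand":0.05,"travel":[0,0,0],"twist":[0,0,0]}]
```

Call:
step_arm(series=[{"hand": 0.05, "travel": [-0.0004, 0, 0.0004], "twist": [0, 0, 0]}, {"hand": 0.05, "travel": [-0.0004, 0, 0.0004], "twist": [0, 0, 0]}, {"hand": 0.088, "travel": [0, 0, 0], "twist": [0, 0, 0]}, {"hand": 0.088, "travel": [0, 0, 0], "twist": [0, 0, 0]}, {"hand": 0.088, "travel": [0, 0, 0], "twist": [0, 0, 0]}])

```text
time_s: 20.45
position: [0.4349, -0.2455, 0.1208]
ee_rot: [[0.751, 0.183, 0.635], [0.142, -0.983, 0.115], [0.645, 0.003, -0.764]]
force: [-0.3, 0.3, -0.4]
grip_width: 0.0816
```

Call:
step_arm(series=[{"hand": 0.088, "travel": [0, 0, 0], "twist": [0, 0, 0]}, {"hand": 0.088, "travel": [0, 0, -0.01], "twist": [0, 0, 0]}, {"hand": 0.088, "travel": [0, 0, -0.03], "twist": [0, 0, 0]}, {"hand": 0.088, "travel": [0, 0, -0.03], "twist": [0, 0, 0]}, {"hand": 0.088, "travel": [0, 0, -0.03], "twist": [0, 0, 0]}])

```text
time_s: 20.95
position: [0.3691, -0.256, 0.1982]
ee_rot: [[0.753, 0.186, 0.631], [0.141, -0.983, 0.121], [0.642, -0.002, -0.766]]
force: [0.5, 0.4, 0.3]
grip_width: 0.0878
```

```bash
python3 - <<'E'
from h import *
for n,bx in(("scene",(200,190,310,270)),("side",(340,140,440,225))):
    p=snap(n);save(p["image"],n+"12",bx,7)
plan(CP+[0,0,.3],rot(CY+np.pi/2,0),.05,ncalls=1,v=.04,w=.14)
E
```

```text
t 21.05 g [ 0.3976 -0.2521  0.1653] z [ 0.633  0.116 -0.765] f [-0.1 -0.6  0.8] w 0.0879 q [-1.15  0.19  2.1   0.92  0.9  -0.38] dist 0.1679 ang 3.139 N 23
[{"hand":0.05,"travel":[0.0073,-0.0021,-0.0016],"twist":[-0.047,0,0.128]},
{"hand":0.05,"travel":[0.0072,-0.0029,-0.0017],"twist":[-0.047,0,0.128]},
{"hand":0.05,"travel":[0.007,-0.0037,-0.0017],"twist":[-0.047,0,0.128]},
{"hand":0.05,"travel":[0.0068,-0.0045,-0.0018],"twist":[-0.047,0,0.128]},
{"hand":0.05,"travel":[0.0064,-0.0053,-0.0019],"twist":[-0.047,0,0.128]}]
```

View pics/scene12.png

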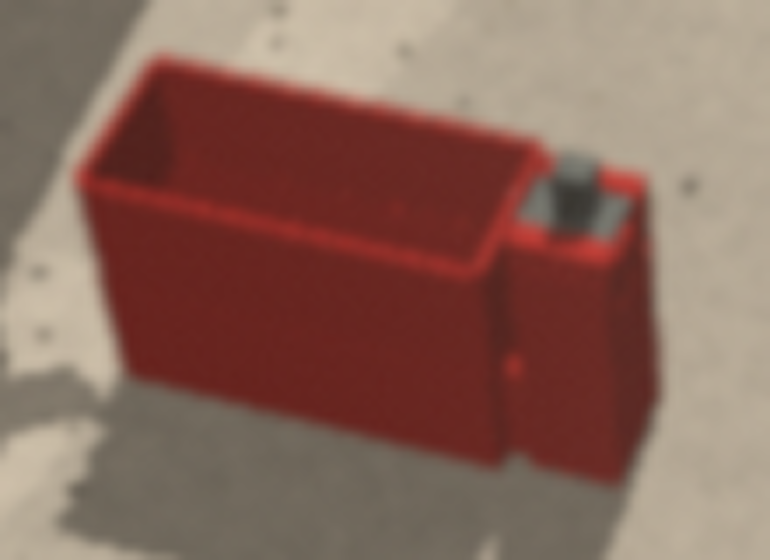

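View pics/side12.png

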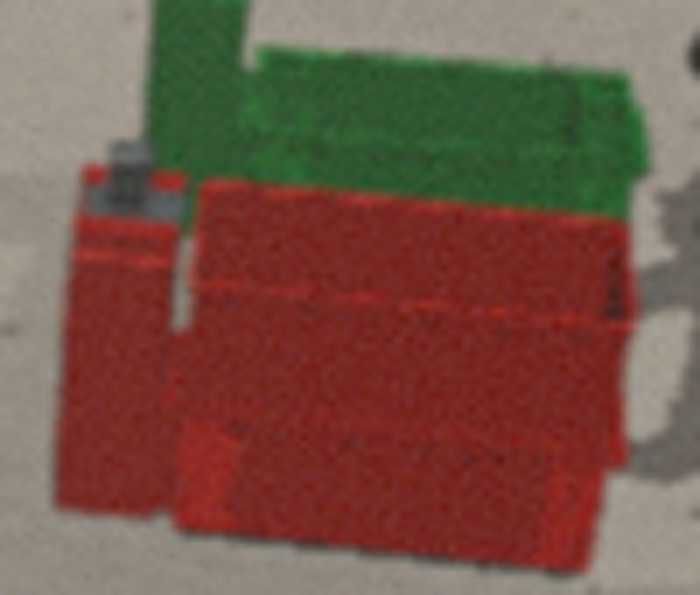

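```bash
python3 - <<'E'
from h import *
K=np.array([.5885,-.2165,.135])
Rt=rot(CY-np.pi/2,0)
plan(K+[-.03,0,.12],Rt,.06,ncalls=2,v=.045,w=.14)
E
```

```text
t 21.05 g [ 0.3976 -0.2521  0.1653] z [ 0.633  0.116 -0.765] f [-0.1 -0.6  0.8] w 0.0879 q [-1.15  0.19  2.1   0.92  0.9  -0.38] dist 0.1876 ang 0.699 N 5
[{"hand":0.06,"travel":[0.043,-0.001,0.0079],"twist":[0.001,-0.14,0]},
{"hand":0.06,"travel":[0.0437,-0.001,0.0027],"twist":[0.001,-0.14,0]},
{"hand":0.06,"travel":[0.0437,-0.001,-0.0025],"twist":[0.001,-0.14,0]},
{"hand":0.06,"travel":[0.0429,-0.001,-0.0077],"twist":[0.001,-0.14,0]},
{"hand":0.06,"travel":[0.0414,-0.0009,-0.0127],"twist":[0.001,-0.14,0]}]
[{"hand":0.06,"travel":[0,0,0],"twist":[0,0,0]},
{"hand":0.06,"travel":[0,0,0],"twist":[0,0,0]},
{"hand":0.06,"travel":[0,0,0],"twist":[0,0,0]},
{"hand":0.06,"travel":[0,0,0],"twist":[0,0,0]},
{"hand":0.06,"travel":[0,0,0],"twist":[0,0,0]}]
```

Call:
step_arm(series=[{"hand": 0.06, "travel": [0.04, -0.001, -0.01], "twist": [0, -0.14, 0]}, {"hand": 0.06, "travel": [0.044, -0.001, 0], "twist": [0, -0.14, 0]}, {"hand": 0.06, "travel": [0.044, -0.001, -0.002], "twist": [0, -0.14, 0]}, {"hand": 0.06, "travel": [0.043, -0.001, -0.007], "twist": [0, -0.14, 0]}, {"hand": 0.06, "travel": [0.03, -0.001, -0.005], "twist": [0, -0.13, 0]}])

```text
time_s: 21.55
position: [0.4986, -0.2283, 0.288]
ee_rot: [[0.974, 0.192, 0.124], [0.188, -0.981, 0.041], [0.13, -0.017, -0.991]]
force: [-0.3, -1.3, -1.3]
grip_width: 0.0597
```

Call:
step_arm(series=[{"hand": 0.06, "travel": [0, 0, 0], "twist": [0, 0, 0]}, {"hand": 0.06, "travel": [0, 0, 0], "twist": [0, 0, 0]}, {"hand": 0.06, "travel": [0, 0, 0], "twist": [0, 0, 0]}, {"hand": 0.06, "travel": [0, 0, 0], "twist": [0, 0, 0]}, {"hand": 0.06, "travel": [0, 0, 0], "twist": [0, 0, 0]}])

```text
time_s: 22.05
position: [0.5005, -0.2263, 0.2853]
ee_rot: [[0.973, 0.197, 0.123], [0.193, -0.98, 0.045], [0.129, -0.02, -0.991]]
force: [0.6, -0.4, -0.1]
grip_width: 0.0598
```

```bash
python3 - <<'E'
from h import *
K=np.array([.5885,-.2165,.135])
p=snap("wrist");save(p["image"],"w13");np.save("w13.npy",{k:p[k] for k in("image","Rc","tc","K","D")},allow_pickle=True)
print(proj(p,[K]),[(np.round(d["uv"]).tolist(),round(d["confidence"],2)) for d in nets.landmark_of(p,"lock_knob")])
plan(K+[0,0,.03],rot(CY-np.pi/2,0),.06,ncalls=1,v=.03,w=.14)
E
```

```text
[[339.70359429 102.62575218]] [([338.0, 103.0], 0.94), ([579.0, 126.0], 0.64)]
t 22.15 g [ 0.5062 -0.2243  0.2409] z [ 0.123  0.044 -0.991] f [ 0.3 -1.  -0. ] w 0.0596 q [-0.68  0.34  1.5   0.12  1.23  0.66] dist 0.1122 ang 0.131 N 4
[{"hand":0.06,"travel":[0.0194,0.0023,0.0215],"twist":[-0.005,-0.032,0.002]},
{"hand":0.06,"travel":[0.0201,0.0021,0.0209],"twist":[-0.005,-0.032,0.002]},
{"hand":0.06,"travel":[0.0207,0.002,0.0203],"twist":[-0.005,-0.032,0.002]},
{"hand":0.06,"travel":[0.0214,0.0019,0.0197],"twist":[-0.005,-0.032,0.002]},
{"hand":0.06,"travel":[0,0,0],"twist":[0,0,0]}]
```

View pics/w13.png

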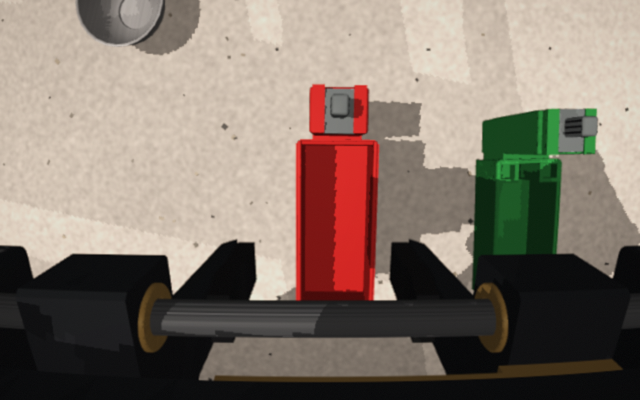

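The knob top is at (341,103) and my estimate projects to (340,103). The red tier is flush with the post. I'll move in.

Call:
step_arm(series=[{"hand": 0.06, "travel": [0.022, 0.002, 0.018], "twist": [-0.005, -0.032, 0.002]}, {"hand": 0.06, "travel": [0.022, 0.002, 0.018], "twist": [-0.005, -0.032, 0.002]}, {"hand": 0.06, "travel": [0.022, 0.002, 0.018], "twist": [-0.005, -0.032, 0.002]}, {"hand": 0.05, "travel": [0.016, 0.002, 0.012], "twist": [-0.005, -0.032, 0.002]}, {"hand": 0.05, "travel": [0, 0, 0], "twist": [0, 0, 0]}])

```text
time_s: 22.65
position: [0.589, -0.2184, 0.2254]
ee_rot: [[0.983, 0.183, -0.001], [0.183, -0.983, -0.003], [-0.001, 0.002, -1.0]]
force: [0.8, -0.0, 0.0]
grip_width: 0.05
```

```bash
python3 - <<'E'
from h import *
K=np.array([.5885,-.2165,.136])
p=snap("wrist");save(p["image"],"w14",(200,100,440,320),3)
print(proj(p,[K-[0,0,.002]]))
plan(K,rot(CY-np.pi/2,0),.05,ncalls=1,v=.015,w=.14)
E
```

```text
[[319.29181033 239.19165008]]
t 22.7 g [ 0.5884 -0.2188  0.1814] z [ 0.001 -0.003 -1.   ] f [-0.1  0.2 -0. ] w 0.0499 q [-0.54  0.6   1.27 -0.    1.27  0.85] dist 0.0454 ang 0.005 N 4
[{"hand":0.05,"travel":[0.0001,-0.0006,0.0113],"twist":[0.001,0,-0.001]},
{"hand":0.05,"travel":[0.0001,-0.0006,0.0113],"twist":[0.001,0,-0.001]},
{"hand":0.05,"travel":[0.0001,-0.0006,0.0113],"twist":[0.001,0,-0.001]},
{"hand":0.05,"travel":[0.0001,-0.0005,0.0113],"twist":[0.001,0,-0.001]},
{"hand":0.05,"travel":[0,0,0],"twist":[0,0,0]}]
```

View pics/w14.png

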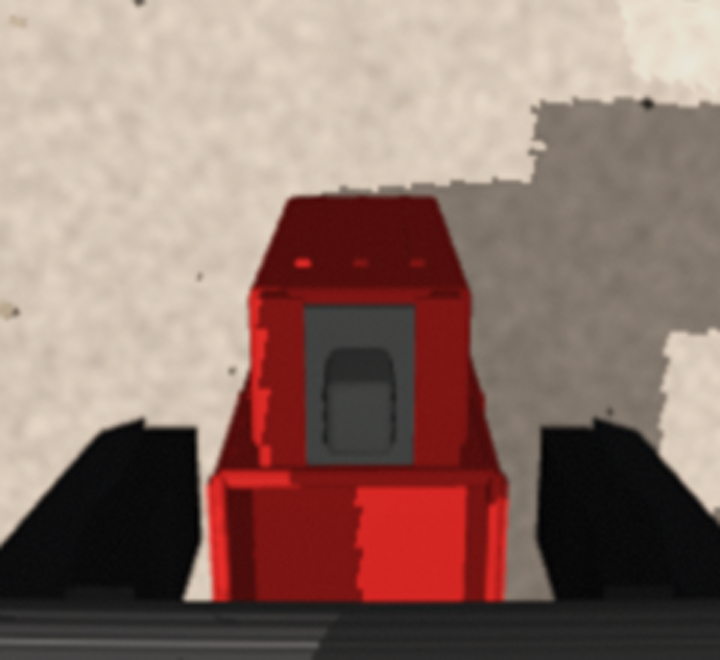

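Call:
step_arm(series=[{"hand": 0.05, "travel": [0, -0.001, 0.012], "twist": [0, 0, 0]}, {"hand": 0.05, "travel": [0, -0.001, 0.012], "twist": [0, 0, 0]}, {"hand": 0.05, "travel": [0, 0, 0.01], "twist": [0, 0, 0]}, {"hand": 0.04, "travel": [0, 0, 0.006], "twist": [0, 0, 0]}, {"hand": 0.03, "travel": [0, 0, 0], "twist": [0, 0, 0]}])

```text
time_s: 23.2
position: [0.5855, -0.218, 0.1851]
ee_rot: [[0.984, 0.18, 0.004], [0.18, -0.984, -0.003], [0.003, 0.003, -1.0]]
force: [-0.1, 0.2, 1.2]
grip_width: 0.0361
```

```bash
python3 - <<'E'
from h import *
K=np.array([.5885,-.2165,.136])
plan(K,rot(CY-np.pi/2,0),.03,ncalls=1,v=.015,w=.14)
E
```

```text
t 23.2 g [ 0.5857 -0.2181  0.1401] z [ 0.004 -0.003 -1.   ] f [-0.1  0.2  1.2] w 0.0361 q [-0.54  0.63  1.32 -0.    1.18  0.85] dist 0.0052 ang 0.008 N 1
[{"hand":0.03,"travel":[0.0032,-0.0009,0.0041],"twist":[0.003,-0.003,-0.007]},
{"hand":0.03,"travel":[0,0,0],"twist":[0,0,0]},
{"hand":0.03,"travel":[0,0,0],"twist":[0,0,0]},
{"hand":0.03,"travel":[0,0,0],"twist":[0,0,0]},
{"hand":0.03,"travel":[0,0,0],"twist":[0,0,0]}]
```

Call:
step_arm(series=[{"hand": 0.03, "travel": [0.003, -0.001, 0.003], "twist": [0.003, -0.003, -0.007]}, {"hand": 0.03, "travel": [0, 0, 0], "twist": [0, 0, 0]}, {"hand": 0.006, "travel": [0, 0, 0], "twist": [0, 0, 0]}, {"hand": 0.006, "travel": [0, 0, 0], "twist": [0, 0, 0]}, {"hand": 0.006, "travel": [0, 0, 0], "twist": [0, 0, 0]}], force=15)

```text
time_s: 23.7
position: [0.5889, -0.2168, 0.1829]
ee_rot: [[0.982, 0.188, 0.002], [0.188, -0.982, -0.002], [0.001, 0.002, -1.0]]
force: [0.1, -0.1, 0.2]
grip_width: 0.0119
```

Call:
step_arm(series=[{"hand": 0.006, "travel": [0, 0, 0], "twist": [0, 0, 0]}, {"hand": 0.006, "travel": [0, 0, 0], "twist": [0, 0, 0]}, {"hand": 0.006, "travel": [-0.002, 0, 0], "twist": [0, 0, 0]}, {"hand": 0.006, "travel": [-0.004, 0, 0], "twist": [0, 0, 0]}, {"hand": 0.006, "travel": [-0.004, 0, 0], "twist": [0, 0, 0]}])

```text
time_s: 24.2
position: [0.579, -0.2186, 0.1829]
ee_rot: [[0.982, 0.188, 0.003], [0.188, -0.982, -0.002], [0.003, 0.002, -1.0]]
force: [1.4, 0.4, -1.4]
grip_width: 0.0122
```

```bash
python3 - <<'E'
from h import *
plan(CP+.076*CX+[0,0,.137],rot(CY-np.pi/2,0),.006,ncalls=1,v=.005,w=.14)
o=telemetry.get_obs();print((np.array(o["position"])-CP)@CX)
E
```

```text
t 24.2 g [ 0.5791 -0.2187  0.1379] z [ 0.003 -0.002 -1.   ] f [ 1.4  0.4 -1.4] w 0.0122 q [-0.55  0.62  1.35  0.    1.17  0.83] dist 0.0085 ang 0.004 N 2
[{"hand":0.006,"travel":[-0.0041,-0.0005,0.0004],"twist":[0.001,-0.001,0]},
{"hand":0.006,"travel":[-0.0041,-0.0005,0.0004],"twist":[0.001,-0.001,0]},
{"hand":0.006,"travel":[0,0,0],"twist":[0,0,0]},
{"hand":0.006,"travel":[0,0,0],"twist":[0,0,0]},
{"hand":0.006,"travel":[0,0,0],"twist":[0,0,0]}]
0.08426624373778221
```

Call:
step_arm(series=[{"hand": 0.006, "travel": [-0.003, 0, 0], "twist": [0, 0, 0]}, {"hand": 0.006, "travel": [-0.003, 0, 0], "twist": [0, 0, 0]}, {"hand": 0.006, "travel": [-0.002, 0, 0], "twist": [0, 0, 0]}, {"hand": 0.006, "travel": [-0.001, 0, 0], "twist": [0, 0, 0]}, {"hand": 0.006, "travel": [-0.001, 0, 0], "twist": [0, 0, 0]}])

```text
time_s: 24.7
position: [0.5708, -0.22, 0.1829]
ee_rot: [[0.982, 0.187, 0.015], [0.187, -0.982, -0.001], [0.014, 0.004, -1.0]]
force: [9.0, 0.1, -5.7]
grip_width: 0.0117
```

```bash
python3 - <<'E'
from h import *
o=telemetry.get_obs();print(((np.array(o["position"])+np.array(o["ee_rot"])@GP)-CP)@CX,np.round(o["force"],1),o["grip_width"])
E
```

```text
0.07656592170395415 [ 9.   0.1 -5.7] 0.011746218382886569
```

Call:
step_arm(series=[{"hand": 0.006, "travel": [-0.001, 0, 0], "twist": [0, -0.01, 0]}, {"hand": 0.006, "travel": [-0.001, 0, 0], "twist": [0, 0, 0]}, {"hand": 0.03, "travel": [0, 0, 0], "twist": [0, 0, 0]}, {"hand": 0.03, "travel": [0, 0, 0], "twist": [0, 0, 0]}, {"hand": 0.03, "travel": [0, 0, 0], "twist": [0, 0, 0]}])

```text
time_s: 25.2
position: [0.5704, -0.2199, 0.1831]
ee_rot: [[0.982, 0.187, 0.012], [0.187, -0.982, -0.004], [0.011, 0.006, -1.0]]
force: [-0.1, -0.3, -0.8]
grip_width: 0.0299
```

Call:
step_arm(series=[{"hand": 0.04, "travel": [0, 0, 0], "twist": [0, 0, 0]}, {"hand": 0.04, "travel": [0, 0, -0.02], "twist": [0, 0, 0]}, {"hand": 0.04, "travel": [0, 0, -0.04], "twist": [0, 0, 0]}, {"hand": 0.04, "travel": [-0.01, 0, -0.04], "twist": [0, 0, 0]}, {"hand": 0.04, "travel": [-0.02, 0, -0.02], "twist": [0, 0, 0]}])

```text
time_s: 25.7
position: [0.5386, -0.2246, 0.3033]
ee_rot: [[0.982, 0.188, 0.004], [0.188, -0.982, 0.001], [0.004, 0.0, -1.0]]
force: [0.4, -0.1, -0.2]
grip_width: 0.0402
```

Call:
step_arm(series=[{"hand": 0.04, "travel": [-0.03, 0, -0.02], "twist": [0, 0, 0]}, {"hand": 0.04, "travel": [-0.03, 0, 0], "twist": [0, 0, 0]}, {"hand": 0.04, "travel": [0, 0, 0], "twist": [0, 0, 0]}, {"hand": 0.04, "travel": [0, 0, 0], "twist": [0, 0, 0]}, {"hand": 0.04, "travel": [0, 0, 0], "twist": [0, 0, 0]}])

```text
time_s: 26.2
position: [0.4768, -0.2366, 0.3281]
ee_rot: [[0.982, 0.187, 0.009], [0.187, -0.982, -0.004], [0.008, 0.006, -1.0]]
force: [0.1, 0.7, 0.1]
grip_width: 0.0403
```

```bash
python3 - <<'E'
from h import *
plan(CP,rot(0),.04,ncalls=0)
p=snap("wrist");save(p["image"],"w15",(240,20,440,240),2.7);save(p["image"],"w15f")
for x in(.074,.076,.078): print(x,proj(p,[CP+x*CX+[0,0,.134]]).round(1))
p=snap("scene");save(p["image"],"scene15",(200,190,310,270),7);save(p["image"],"scene15f")
p=snap("side");save(p["image"],"side15",(340,140,440,225),7)
E
```

```text
t 26.2 g [ 0.4772 -0.2368  0.2831] z [ 0.009 -0.004 -1.   ] f [0.1 0.7 0.1] w 0.0403 q [-0.68  0.31  1.44  0.    1.39  0.7 ] dist 0.2837 ang 1.383 N 10
0.074 [[322.   69.3]]
0.076 [[322.   66.5]]
0.078 [[322.   63.6]]
```

View pics/w15.png

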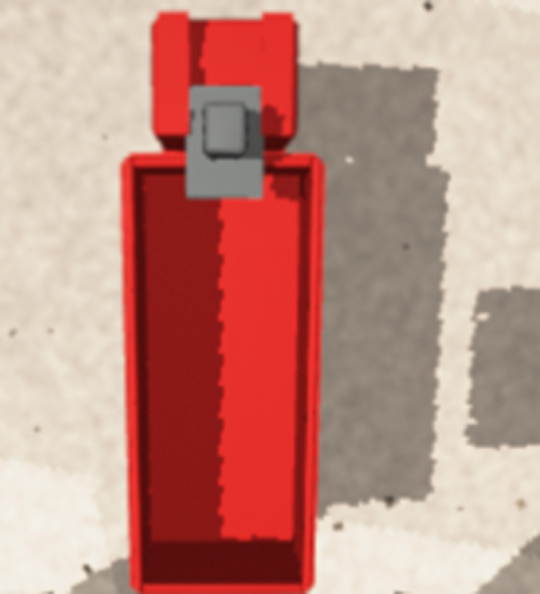

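View pics/scene15.png

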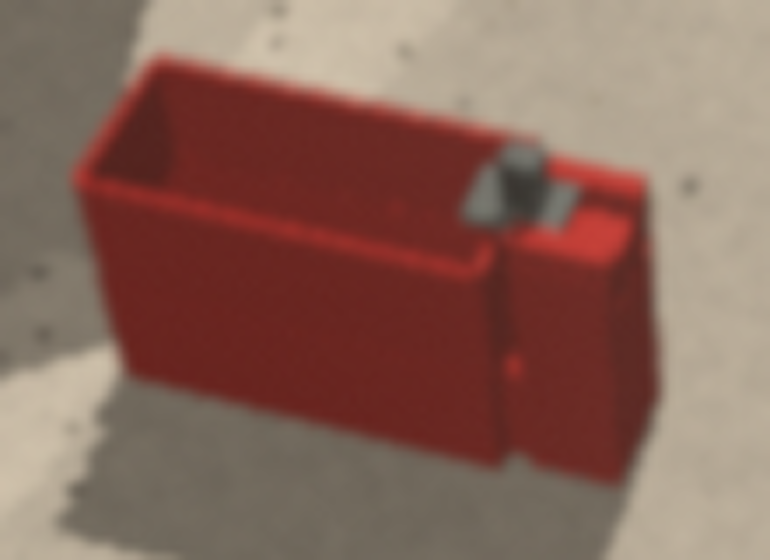

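View pics/scene15f.png

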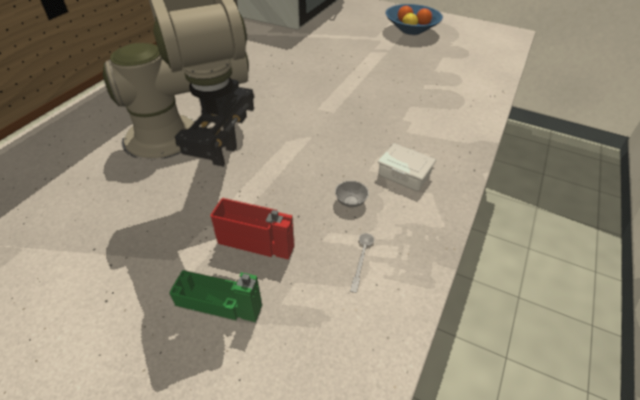

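View pics/side15.png

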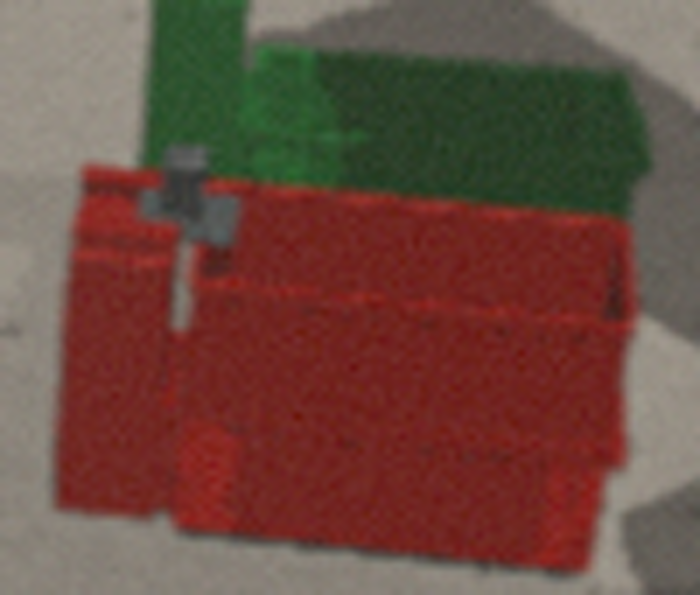

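The tongue lies well over the rim. The knob is at carrier x ≈ 75–76 mm, which is the end of travel, and the push force rose to 9 N there. The bystanders haven't moved, so I'm handing in.

```bash
python3 -c "
from bench import workorder
print(workorder.sign_off())"
```

```text
the job is handed in; nothing more can be done
None
```

The upper tier is right way up, fully seated on the red carrier and level, and the lock is pulled over its rim. I handed the job in at about 26 s; no verdict is reported.

**What I did**
- I gripped the upside-down tier, stood it on its end, regripped it from the mouth side and turned it upright.
- I lowered it until the lugs dropped into the sockets with almost no contact force. Tier_mid was at 81.2 mm against the nominal 81 mm, and tilt was under about 0.2°.
- I gripped the knob and slid the lock to its stop.

**Last checks**
- **Lock:** the push force rose to about 9 N at the end of travel. The wrist picture puts the knob at carrier x ≈ 75–76 mm, against 76 mm at full travel, with the tongue over the rim.
- **Tier:** in the scene and side pictures it sits flush and level.
- **Bystanders:** the container, katori and spoon look unmoved in the last scene picture.
- **Arm:** it is clear of everything.

**One disagreement:** the fixed cameras put the carrier's yaw about 1° higher than the wrist camera (0.20 rad against 0.185). I used 0.188, close to the wrist value, and the lugs went in without contact force.

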